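# Check the engraver's change gears and put them away

## Robot

A 6-joint arm with a two-finger parallel gripper is mounted at the origin on the work surface. World frame = base frame: x ahead of the robot, y to its left, z up, the work surface at z = 0. Lengths are in m, angles in rad, forces in N, time in s.
With the tool pointing down it reaches from about 0.3 to 0.775 m from the base axis. Payload 14.6 kg.
Tool frame: the origin (TCP) lies between the finger pads; the fingertips stand 19 mm ahead of it and the grasp point (between the pads) is the TCP (ctrl.finger_overhang is the distance from the TCP to the fingertips, in m); z points along the fingers, y is the direction in which the jaws open and shut (so a half turn about z gives the same grasp; the last joint's range is limited). The gripper opens to 94 mm and grips with 3 to 60 N. Pads are 16 mm wide; open, the fingers measure 119 mm over their backs; the gripper's body (75 mm by 177 mm) begins 78 mm behind the grasp point.
Start: joints at [1.168, 0.3, 1.521, -0, 1.321, -0.067], TCP at [0.181, 0.519, 0.224] pointing down, gripper open.
Joint ranges: [-3.03, 3.03], [-0.79, 2.21], [0.23, 2.52], [-1.04, 4.18], [0, 3.07], [-2.55, 2.55]. Speed limits (rad/s): [2.22, 2.22, 2.57, 3.14, 3.14, 3.14].

## Interface

Orientations are given as [roll, pitch, yaw] about the fixed x, y, z axes, in that order (R = Rz(yaw) Ry(pitch) Rx(roll)).
In Python, from station import ctrl gives the robot as it stands.
- The arm moves only by the tool send_rows, never from a script. Its argument "series" is a list of rows, each a list of 7 numbers: the turn, a rotation vector about the tool's x, y, z in degrees, then the shift along the tool's x, y, z in m, then the gripper's target within -1 to 1 (fully open at 1, half-way at 0, shut at -1). A call has 1 to 8 rows; each row is the pose to reach, as a shift and turn from the pose commanded when the call began, along the tool's axes at that moment; what a row does not reach only later rows make up. A row lasts 1/10 s, in which the tool goes at most 50 mm and 8.59 degrees, less where a joint would pass 70% of its speed; a pose out of reach is approached as far as the arm can. A call with a gripper value outside its range is refused whole. The fingers move at their own pace and stop on an object; "force" is the grip in N (left out, the last holds). Time passes only in rows, so rows that repeat a pose let the fingers close. It gives the time, the measured TCP pose, the force and the opening at its end, in the units of the state.
- ctrl.get_obs(): the state, without advancing time (a new reading comes with each control period).
- ctrl.camera(name): name is "scene" or "top"; returns a dict with "pixels" (420x560x3 uint8, red, green, blue), "z_map" (420x560 float32, m along the optical axis (not along the pixel's ray), 0 where there is no reading), "fov_y" (degrees; the focal length in pixels is half the picture's height over the tangent of half this angle, whatever the lens; pixels are square), "cx", "cy" (the principal point, pixels), "k1" (the pictures are not rectified: a ray, as slopes to the right and down, at radius r is drawn at 1 + k1 r^2 times it, then the intrinsics apply), "R" (3x3) and "t" (3): a world point X has camera coordinates R X + t. Camera axes: x right, y down, z forward; pixel columns grow to the right and rows downward; lengths in m; the calibration is good to about 2 mm. A picture is of the moment at which its call begins.
- ctrl.hand_in(): hands the job in, once; it reports no verdict.
The state is a dict: "time_s": time; "qpos": joint angles; "joint_vel": joint speeds; "tau": joint torques, N m; "ee_pos": TCP position; "eef_rot": TCP orientation; "force": force on the tool from outside, world axes, zero at the start; "moment": the same for the moment, N m; "grip_width": finger opening in m.
Only numpy, scipy, OpenCV 4.12 (cv2) and the standard library are available. Lean on these libraries where they do the work, as an engineer would, in place of code of your own. Each camera call takes 0.05 s, during which the arm holds its last target.

## Task

Before the engraving machine's loose change gears go back in their case, check each one on the green checking stand: working up from the gear with the fewest teeth to the one with the most, seat it hub up on the test post, bring it into full mesh with the brass master and turn it until the master's red stripe has swung past either red end mark. Put every checked gear, hub up and without dropping it, into the drawer compartment that shows its silhouette, and when all are away push the drawer fully shut. Leave the other things on the bench as they are.

Things in the scene. Friction and masses are not known exactly. Their poses are not given: they have to be found in the camera images.
- gear12_mid (a point): Loose steel spur gear, 12 teeth, outside diameter 54 mm, pitch diameter 48 mm. Toothed rim 16 mm thick, 2 mm above the underside; a round hub 32 mm in diameter stands 28 mm above the rim (46 mm in all); bore 19 mm right through. About 0.30 kg. Point on the axis, 23 mm above the underside; z out of the hub, x along the middle of a tooth. Starts hub up on the bench; may be absent (None).
- gear15_mid (a point): Loose steel spur gear, 15 teeth, outside diameter 66 mm, pitch diameter 60 mm. Toothed rim 16 mm thick, 2 mm above the underside; a round hub 32 mm in diameter stands 28 mm above the rim (46 mm in all); bore 19 mm right through. About 0.40 kg. Point on the axis, 23 mm above the underside; z out of the hub, x along the middle of a tooth. Starts hub up on the bench; may be absent (None).
- gear18_mid (a point): Loose steel spur gear, 18 teeth, outside diameter 78 mm, pitch diameter 72 mm. Toothed rim 16 mm thick, 2 mm above the underside; a round hub 32 mm in diameter stands 28 mm above the rim (46 mm in all); bore 19 mm right through. About 0.52 kg. Point on the axis, 23 mm above the underside; z out of the hub, x along the middle of a tooth. Starts hub up on the bench; may be absent (None).
- gear21_mid (a point): Loose steel spur gear, 21 teeth, outside diameter 90 mm, pitch diameter 84 mm. Toothed rim 16 mm thick, 2 mm above the underside; a round hub 32 mm in diameter stands 28 mm above the rim (46 mm in all); bore 19 mm right through. About 0.66 kg. Point on the axis, 23 mm above the underside; z out of the hub, x along the middle of a tooth. Starts hub up on the bench; may be absent (None).
- stand: Green checking stand, base 262 x 112 x 22 mm, fixed; origin under it on the bench, its x axis (level) points from the test post to the master, along the slide. A white index plate, with a black centre line and a red end mark each side, lies beyond the master.
- master_mid (a point): Centre of the brass master gear on the stand: 20 teeth, pitch diameter 80 mm, outside diameter 86 mm, 16 mm thick, level with the rim of a gear seated on the post; its nut stands 7 mm higher. Point half-way up the teeth; axes are the stand's and do not turn.
- master (a joint): Turning of the master (rad), positive anticlockwise from above, stops at -1.2 and 1.2. A light spring (0.06 N m/rad) returns it to 0 when free. At 0 one of its teeth points straight at the test post, and its red stripe at the centre line of the index plate; the red end marks are at +0.35 and -0.35.
- stripe (a point): Outer end of the red stripe on the master's top face, 41.5 mm from its axis. Turns with the master: x points outwards along the stripe, z up. While a gear is in mesh, the gear's centre shows at a sideways (y) offset in this frame of the axes' distance times the sine of the master's turning.
- post_seat (a point): Centre of the seat ring (34 mm diameter) of the test post, on which a gear's underside rests, 50 mm above the bench. The post is 15 mm thick and 36 mm high above the seat, its top 10 mm tapered to 6 mm. It rides on a dark carriage, 74 x 90 mm, top 6 mm below the seat, with a black push knob on the end away from the master. Axes as the stand's.
- carriage (a joint): Carriage position (m), 0 to 0.068, growing towards the master; post and master axes are 0.125 minus this apart. Slides with 1.5 N of friction, stays where left; a gear on the post carries it along when pushed sideways. Full mesh is with the axes of gear and master 64 mm (12 teeth), 70 mm (15 teeth), 76 mm (18 teeth), 82 mm (21 teeth) apart; tooth tips first touch 6 mm farther out.
- drawer (a joint): How far the drawer of the gear case is open (m): 0 = fully shut, 0.262 = fully open (it opens towards the robot). About 1.5 N of friction; it stays where it is left.
- handle (a point): Middle of the drawer's bar handle: a level steel bar, 11 mm thick, 120 mm long along y, 35 mm in front of the blue drawer front (262 mm wide, 12 mm thick, its top 75 mm above the bench), itself 53 mm above the bench. The grey case is 78 mm high and fixed. Moves with the drawer; x points into the case, the shutting direction.
- slot12 (a point): Centre of the floor of the back right compartment of the drawer (front = next to the handle, left = +y), 17 mm above the bench, with a yellow silhouette of the 12-tooth gear. Compartments are 112 mm square; dividers rise 28 mm, outer walls 37 mm above the floor. Moves with the drawer; axes as the handle's.
- slot15 (a point): Centre of the floor of the back left compartment of the drawer (front = next to the handle, left = +y), 17 mm above the bench, with a yellow silhouette of the 15-tooth gear. Compartments are 112 mm square; dividers rise 28 mm, outer walls 37 mm above the floor. Moves with the drawer; axes as the handle's.
- slot18 (a point): Centre of the floor of the front right compartment of the drawer (front = next to the handle, left = +y), 17 mm above the bench, with a yellow silhouette of the 18-tooth gear. Compartments are 112 mm square; dividers rise 28 mm, outer walls 37 mm above the floor. Moves with the drawer; axes as the handle's.
- slot21 (a point): Centre of the floor of the front left compartment of the drawer (front = next to the handle, left = +y), 17 mm above the bench, with a yellow silhouette of the 21-tooth gear. Compartments are 112 mm square; dividers rise 28 mm, outer walls 37 mm above the floor. Moves with the drawer; axes as the handle's.
- glue: Bystander, to be left alone. White glue bottle with red cap, 54 mm diameter, 150 mm high; origin at the centre of its underside.
- pot: Bystander, to be left alone. Small amber glass jar with dark lid, 54 mm diameter, 55 mm high; origin at the centre of its underside.
- tile: Bystander, to be left alone. Cream relief tile 120 x 85 x 16 mm lying flat; origin at the centre of its underside.
- driver: Bystander, to be left alone. Screwdriver with yellow handle, 180 mm long, lying flat; origin on its middle at bench level.
- brush: Bystander, to be left alone. Wooden-handled brush, 170 mm long, lying flat; origin near its middle at bench level.
- tin: Bystander, to be left alone. Round tin with green label, 72 mm diameter, 80 mm high; origin at the centre of its underside.
Not all that is in view belongs to the job. Leave any blue look-alike of the part that bears gear12_mid alone.

How it is judged:
On the way, in this order (a step that is already met when the one before it is completed fails the run):
1. the 12-tooth gear, seated on the post and in full mesh, has turned the master past an end mark (horizontal distance between gear12_mid and post_seat below 0.005 m and z of gear12_mid in the frame of post_seat below 0.028 m and angle between gear12_mid's own z axis and vertical below 0.1 rad and horizontal distance between gear12_mid and master_mid below 0.067 m and (y of gear12_mid in the frame of stripe above 0.0207 m or y of gear12_mid in the frame of stripe below -0.0207 m)), for 0.1 s.
2. the 15-tooth gear, seated on the post and in full mesh, has turned the master past an end mark (horizontal distance between gear15_mid and post_seat below 0.005 m and z of gear15_mid in the frame of post_seat below 0.028 m and angle between gear15_mid's own z axis and vertical below 0.1 rad and horizontal distance between gear15_mid and master_mid below 0.073 m and (y of gear15_mid in the frame of stripe above 0.0227 m or y of gear15_mid in the frame of stripe below -0.0227 m)), for 0.1 s.
3. the 18-tooth gear, seated on the post and in full mesh, has turned the master past an end mark (horizontal distance between gear18_mid and post_seat below 0.005 m and z of gear18_mid in the frame of post_seat below 0.028 m and angle between gear18_mid's own z axis and vertical below 0.1 rad and horizontal distance between gear18_mid and master_mid below 0.079 m and (y of gear18_mid in the frame of stripe above 0.0246 m or y of gear18_mid in the frame of stripe below -0.0246 m)), for 0.1 s.
4. the 21-tooth gear, seated on the post and in full mesh, has turned the master past an end mark (horizontal distance between gear21_mid and post_seat below 0.005 m and z of gear21_mid in the frame of post_seat below 0.028 m and angle between gear21_mid's own z axis and vertical below 0.1 rad and horizontal distance between gear21_mid and master_mid below 0.085 m and (y of gear21_mid in the frame of stripe above 0.0266 m or y of gear21_mid in the frame of stripe below -0.0266 m)), for 0.1 s.
At the end, for the whole second after the job is handed in: Each gear that was present was checked in rising order (axis within 3 mm of full mesh, master turned 0.33 rad) and lies flat, hub up, at rest in its own compartment (axis within 45 mm of its centre, within 5 mm of the floor, tilt under 0.08 rad); the drawer is shut to 6 mm (horizontal distance between gear12_mid and slot12 below 0.045 m and z of gear12_mid in the frame of slot12 below 0.028 m and angle between each of gear12_mid, gear15_mid, gear18_mid, gear21_mid's own z axis and vertical below 0.08 rad and linear speed of each of gear12, gear15, gear18, gear21 below 0.02 m/s and horizontal distance between gear15_mid and slot15 below 0.045 m and z of gear15_mid in the frame of slot15 below 0.028 m and horizontal distance between gear18_mid and slot18 below 0.045 m and z of gear18_mid in the frame of slot18 below 0.028 m and horizontal distance between gear21_mid and slot21 below 0.045 m and z of gear21_mid in the frame of slot21 below 0.028 m and value of joint drawer below 0.006 m); the robot touches nothing.
It fails at once if a bystander is shoved more than 5 cm (distance of any of glue, pot, tile, driver, brush, tin from where it was at the start of the episode above 0.05 m).
It fails at once if the glue bottle, jar or tin is knocked over (angle between any of glue, pot, tin's own z axis and vertical above 0.5 rad).
It fails at once if a gear is let fall into the drawer from a height ((horizontal distance between gear12_mid and slot12 below 0.05 m and z of gear12_mid in the frame of slot12 above 0.04 m and linear speed of gear12 above 0.7 m/s and contact force between the fingers and gear12 below 0.05 N) or (horizontal distance between gear15_mid and slot15 below 0.05 m and z of gear15_mid in the frame of slot15 above 0.04 m and linear speed of gear15 above 0.7 m/s and contact force between the fingers and gear15 below 0.05 N) or (horizontal distance between gear18_mid and slot18 below 0.05 m and z of gear18_mid in the frame of slot18 above 0.04 m and linear speed of gear18 above 0.7 m/s and contact force between the fingers and gear18 below 0.05 N) or (horizontal distance between gear21_mid and slot21 below 0.05 m and z of gear21_mid in the frame of slot21 above 0.04 m and linear speed of gear21 above 0.7 m/s and contact force between the fingers and gear21 below 0.05 N)).
Of gear12, gear15, gear18, gear21 only 3 to 4 are there at a start; the rules pass over those that are not, and their reading is None.
At some moment in a run one of gear12, gear15, gear18, gear21 may be knocked a few centimetres aside while the robot is not near it.
It also fails if it takes over 208 s, if anything falls off the work surface, if the arm or the gripper's body presses on something with over 40 N, if the wrist force passes 120 N, or if a joint passes its speed limit or range.

## Working session

There is one attempt and no reset: what is moved stays moved. The work goes in short steps, Python scripts to look and compute and a tool call to move; the robot and the scene stay as the last step left them, time stands still between calls to the robot, and variables do not carry over. Pictures are saved under pics/ and viewed, and the job is handed in when it is done.

Besides the shell and the picture viewer there is one more tool, called after ">>>" by a JSON object that holds its "api" and its "payload", one argument or row to a line. send_rows: Moves the arm, as the interface text tells. Its arguments: {"type":"object","properties":{"series":{"type":"array"},"force":{"type":"number"}},"required":["series"]}

```bash
ls; mkdir -p pics; python3 - <<'E'
from station import ctrl
import cv2,numpy as np
print(ctrl.get_obs(), ctrl.finger_overhang)
for n in ["scene","top"]:
    c=ctrl.camera(n)
    cv2.imwrite(f"pics/{n}0.png",c["pixels"][:,:,::-1])
    print(n,c["fov_y"],c["cx"],c["cy"],c["k1"],c["R"],c["t"])
    np.savez(f"{n}0.npz",**c)
E
```

```text
pics
{'time_s': 0.0, 'qpos': array([ 1.16840652e+00,  3.00470634e-01,  1.52162014e+00,  8.29927792e-06,
        1.32069612e+00, -6.65692630e-02]), 'joint_vel': array([-0.00014773, -0.00031325, -0.00020999, -0.00050522,  0.00065418,
       -0.00075426]), 'tau': array([-2.26878648e-03, -5.31816351e+01, -3.52730978e+01,  7.06924126e-02,
        2.46304966e-02, -4.87463228e-05]), 'ee_pos': array([0.1811337 , 0.51904653, 0.22387005]), 'eef_rot': array([-3.14040159e+00, -8.74619607e-05,  2.80577000e+00]), 'force': array([-0.16850768, -0.06982537,  0.83452622]), 'moment': array([0.00240853, 0.03601092, 0.0209471 ]), 'grip_width': 0.09385031857651115} 0.019
scene 46.055100534609736 278.41478709903254 210.44915904898275 -0.01676562519850442 [[ 0.60010744  0.79972242 -0.01775151]
 [ 0.43857049 -0.3474978  -0.82879503]
 [-0.66897458  0.48958078 -0.55927066]] [-0.31703622 -0.16764884  1.71973861]
top 43.80767555307549 284.4224647429951 208.10540180853974 -0.17237906395564384 [[ 0.02798209 -0.99960706  0.00165092]
 [-0.98973328 -0.02793719 -0.14016973]
 [ 0.14016078  0.00228827 -0.99012611]] [-0.02109728  0.51959437  1.42152578]
```

View pics/scene0.png

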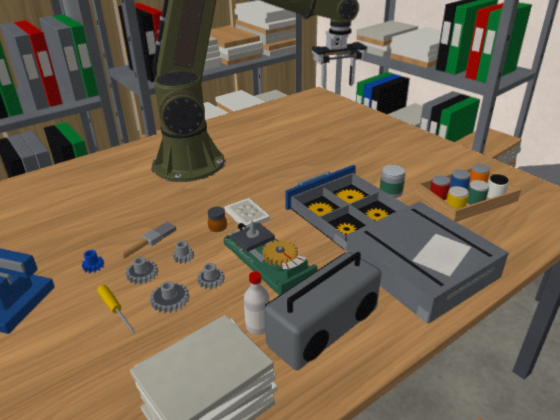

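View pics/top0.png

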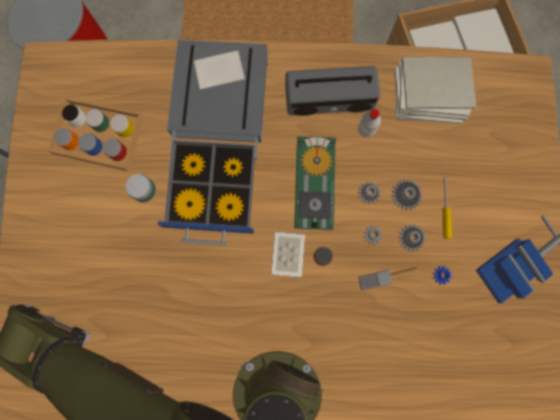

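```bash
cat > h.py <<'E'
import numpy as np, cv2
def K(c):
    H=c["pixels"].shape[0]; f=H/2/np.tan(np.radians(float(c["fov_y"]))/2)
    return np.array([[f,0,float(c["cx"])],[0,f,float(c["cy"])],[0,0,1]]), np.array([float(c["k1"]),0,0,0])
def proj(c,P):
    k,d=K(c); rv=cv2.Rodrigues(np.array(c["R"]))[0]
    return cv2.projectPoints(np.asarray(P,float).reshape(-1,1,3),rv,np.array(c["t"],float),k,d)[0].reshape(-1,2)
def rays(c,uv):
    k,d=K(c); p=cv2.undistortPointsIter(np.asarray(uv,float).reshape(-1,1,2),k,d,None,None,(3,50,1e-10)).reshape(-1,2)
    return np.c_[p,np.ones(len(p))]
def atz(c,uv,z):
    r=rays(c,uv)@np.array(c["R"]); o=-np.array(c["R"]).T@np.array(c["t"])
    s=(z-o[2])/r[:,2]; return o+s[:,None]*r
def cloud(c):
    H,W=c["z_map"].shape; v,u=np.mgrid[:H,:W]
    r=rays(c,np.c_[u.ravel(),v.ravel()]); Z=c["z_map"].ravel()
    X=(r*Z[:,None]-np.array(c["t"]))@np.array(c["R"]); X[Z==0]=np.nan
    return X.reshape(H,W,3)
def ortho(c,x0,x1,y0,y1,z,s=0.0005):
    """rectified top view at plane z: rows x decreasing, cols y decreasing"""
    xs=np.arange(x1,x0,-s); ys=np.arange(y1,y0,-s)
    Y,X=np.meshgrid(ys,xs); P=np.stack([X,Y,np.full_like(X,z)],-1).reshape(-1,3)
    uv=proj(c,P).reshape(X.shape+(2,)).astype(np.float32)
    return cv2.remap(c["pixels"],uv[...,0],uv[...,1],cv2.INTER_CUBIC)
E
python3 - <<'E'
import numpy as np,cv2
from h import *
from scipy import ndimage as ni
for n in ["top","scene"]:
    c=dict(np.load(n+"0.npz")); X=cloud(c); z=X[...,2]
    print(n,"bench z",np.nanmedian(z[(X[...,0]>.3)&(X[...,0]<.7)&(abs(X[...,1])<.4)]))
    # clusters with hub heights
    for lo,hi in [(0.040,0.052),(.010,.03),(.03,.037),(.052,.2)]:
        m=(z>lo)&(z<hi)&(X[...,0]>.25)&(X[...,0]<.85)&(X[...,1]>-.45)&(X[...,1]<.45)
        l,k=ni.label(m)
        for i in range(1,k+1):
            q=X[l==i]
            if len(q)>12: print(lo,len(q),"mean",q.mean(0).round(4),"mid",((q.min(0)+q.max(0))/2).round(4),"ext",np.ptp(q,axis=0).round(3))
E
```

```text
top bench z 0.002688517963709129
0.04 36 mean [ 0.8059 -0.342   0.0466] mid [ 0.8129 -0.3516  0.0461] ext [0.031 0.053 0.011]
0.04 13 mean [ 0.8139 -0.1579  0.0466] mid [ 0.8138 -0.1601  0.0458] ext [0.003 0.026 0.011]
0.04 25 mean [ 0.8155 -0.2287  0.0455] mid [ 0.8159 -0.2282  0.046 ] ext [0.006 0.041 0.011]
0.04 17 mean [ 0.806  -0.0992  0.0469] mid [ 0.8052 -0.0992  0.0463] ext [0.006 0.027 0.011]
0.04 27 mean [ 0.8    -0.0593  0.0459] mid [ 0.8003 -0.0563  0.0458] ext [0.009 0.054 0.011]
0.04 13 mean [ 0.8051 -0.1371  0.0471] mid [ 0.8052 -0.1366  0.0464] ext [0.006 0.021 0.011]
0.04 13 mean [0.7771 0.4255 0.042 ] mid [0.7768 0.427  0.0441] ext [0.015 0.013 0.008]
0.04 17 mean [0.7041 0.3114 0.0469] mid [0.7066 0.3096 0.0459] ext [0.011 0.028 0.011]
0.04 45 mean [0.6931 0.2106 0.0461] mid [0.6871 0.2099 0.0466] ext [0.034 0.063 0.01 ]
0.04 13 mean [0.6324 0.2036 0.0448] mid [0.6325 0.2038 0.0449] ext [0.022 0.005 0.008]
0.04 18 mean [0.6191 0.3189 0.0472] mid [0.6208 0.3193 0.046 ] ext [0.029 0.005 0.011]
0.04 102 mean [0.5665 0.2261 0.0449] mid [0.5491 0.2437 0.0459] ext [0.088
[... 11896 characters left out ...]
2 0.4049 0.0676] ext [0.071 0.075 0.031]
0.052 3387 mean [0.7889 0.1792 0.0754] mid [0.7734 0.1993 0.067 ] ext [0.153 0.272 0.03 ]
0.052 114 mean [ 0.396  -0.1176  0.054 ] mid [ 0.3957 -0.1164  0.055 ] ext [0.051 0.047 0.006]
0.052 62 mean [ 0.5391 -0.091   0.0689] mid [ 0.5398 -0.0885  0.069 ] ext [0.014 0.018 0.034]
0.052 957 mean [ 0.676  -0.0932  0.0644] mid [ 0.671  -0.0892  0.0629] ext [0.113 0.086 0.022]
0.052 1692 mean [ 0.8056 -0.2067  0.1075] mid [ 0.8002 -0.1371  0.102 ] ext [0.1   0.262 0.1  ]
0.052 76 mean [ 0.846  -0.0599  0.1206] mid [ 0.8447 -0.0627  0.1204] ext [0.01  0.072 0.007]
0.052 1222 mean [ 0.8279 -0.3906  0.1201] mid [ 0.826  -0.3847  0.1123] ext [0.048 0.131 0.023]
```

```bash
python3 - <<'E'
import numpy as np,cv2
from h import *
c=dict(np.load("top0.npz"))
cv2.imwrite("pics/o_gears.png",ortho(c,.35,.63,-.40,-.10,.018,.0005)[:,:,::-1])
cv2.imwrite("pics/o_stand.png",ortho(c,.40,.75,-.12,.10,.06,.0006)[:,:,::-1])
cv2.imwrite("pics/o_drawer.png",ortho(c,.32,.75,.08,.40,.017,.0008)[:,:,::-1])
E
```

```text
(no output)
```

View orthos.

View pics/o_gears.png

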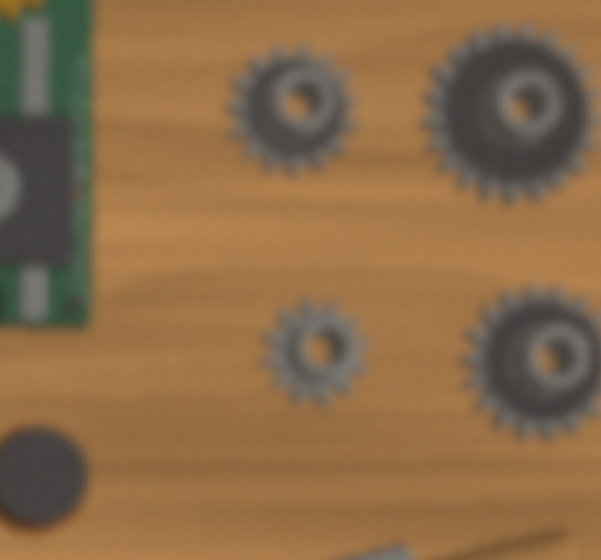

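View pics/o_stand.png

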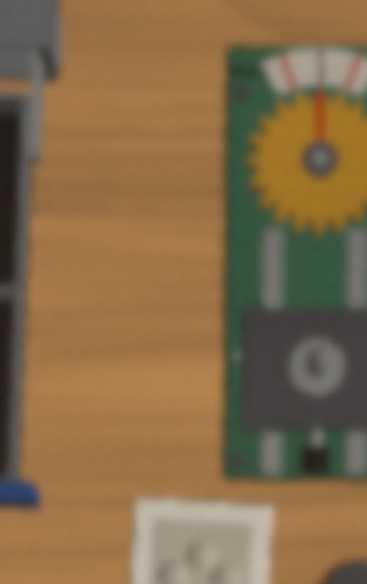

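View pics/o_drawer.png

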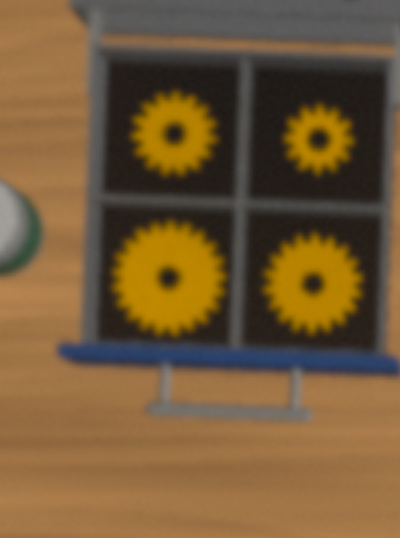

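```bash
cat > fit.py <<'E'
from h import *
from scipy.optimize import minimize
def rb(c):
    p=c["pixels"].astype(np.float32); return p[...,0]-p[...,2]
def samp(c,img,P):
    uv=proj(c,P).astype(np.float32); return cv2.remap(img,uv[:,0].reshape(-1,1),uv[:,1].reshape(-1,1),cv2.INTER_CUBIC).ravel()
def gearfit(c,N,x,y,z,sign=-1,img=None):
    """sign -1: gear darker in img than surroundings. returns x,y,phase(deg) of tooth, amp"""
    img=rb(c) if img is None else img
    ro=N*2+3; ri=N*2-3; rp=N*2
    a=np.radians(np.arange(0,360,1.))
    def ring(x,y,r): return samp(c,img,np.c_[x+r*np.cos(a),y+r*np.sin(a),np.full_like(a,z)])
    rs=[(rp+d)*1e-3 for d in (-1,0,1,2)]
    def har(p):
        s=sum(ring(p[0],p[1],r) for r in rs)/len(rs)
        return s,np.mean(s*np.exp(1j*N*a))*2
    # centre: outer edge contrast
    def cost(p):
        i=np.mean([ring(p[0],p[1],r*1e-3) for r in (ri-4,ri-2)]); 
        s,h=har(p); return -(abs(h))+0.5*abs(np.mean(s*np.exp(1j*a)))
    r=minimize(cost,[x,y],method="Nelder-Mead",options=dict(initial_simplex=[[x,y],[x+.004,y],[x,y+.004]],xatol=1e-5))
    s,h=har(r.x); 
    ph=np.angle(sign*h)/N  # maximum of sign*s
    return r.x.round(4),np.degrees(ph).round(1),abs(h).round(1),abs(np.mean(s*np.exp(1j*a))).round(1)
E
python3 - <<'E'
from fit import *
c=dict(np.load("top0.npz"))
for N,x,y in [(12,.455,-.257),(15,.575,-.246),(18,.450,-.370),(21,.5735,-.356)]:
    print(N,gearfit(c,N,x,y,.018))
print("master",gearfit(c,20,.667,-.092,.068,sign=1))
for N,x,y in [(12,.642,.147),(15,.647,.2645),(18,.5245,.152),(21,.529,.268)]:
    print("slot",N,gearfit(c,N,x,y,.017,sign=1))
I=ortho(c,.46,.75,-.16,-.02,.05,.00035)[:,:,::-1]
cv2.imwrite("pics/o_stand2.png",cv2.resize(I,None,fx=.7,fy=.7))
I=ortho(c,.48,.60,-.16,-.02,.05,.0002)[:,:,::-1]
cv2.imwrite("pics/o_post.png",I)
E
```

```text
12 (array([ 0.4538, -0.2575]), np.float64(10.2), np.float64(10.7), np.float64(0.0))
15 (array([ 0.5749, -0.246 ]), np.float64(-9.6), np.float64(10.5), np.float64(0.0))
18 (array([ 0.4489, -0.37  ]), np.float64(7.2), np.float64(11.1), np.float64(0.0))
21 (array([ 0.5734, -0.3557]), np.float64(8.3), np.float64(10.2), np.float64(0.0))
master (array([ 0.6704, -0.0919]), np.float64(8.9), np.float64(3.2), np.float64(30.8))
slot 12 (array([0.639 , 0.1454]), np.float64(-2.2), np.float64(27.5), np.float64(0.0))
slot 15 (array([0.6432, 0.2609]), np.float64(-2.4), np.float64(24.4), np.float64(0.0))
slot 18 (array([0.5233, 0.1497]), np.float64(-2.3), np.float64(27.5), np.float64(0.0))
slot 21 (array([0.5277, 0.2652]), np.float64(-2.1), np.float64(22.4), np.float64(0.0))
```

View pics/o_post.png

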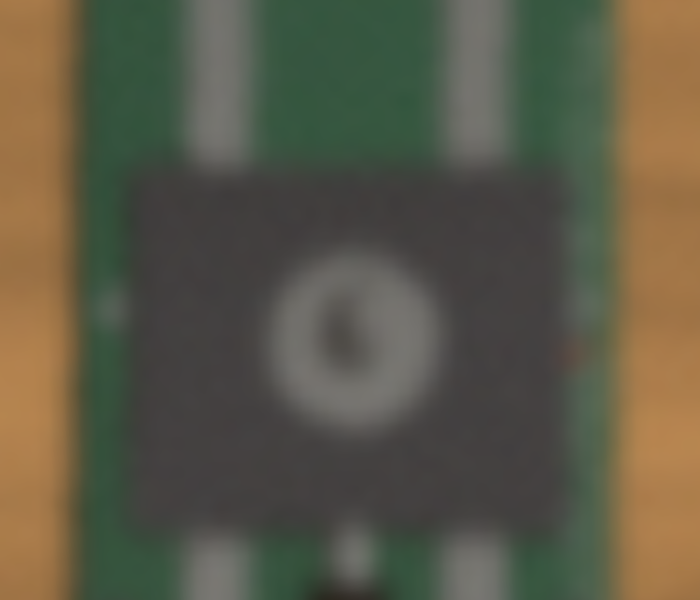

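View pics/o_stand2.png

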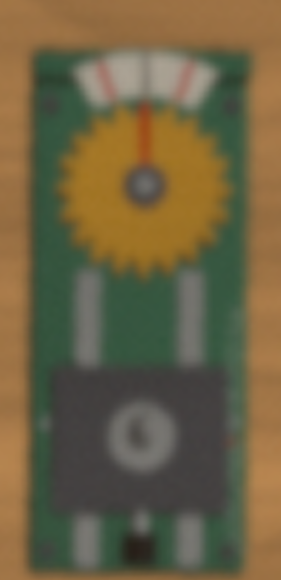

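```bash
python3 - <<'E'
from fit import *
c=dict(np.load("top0.npz"))
R=c["pixels"][...,0].astype(np.float32)
print("masterR",gearfit(c,20,.657,-.092,.068,sign=1,img=R))
# yaw of stand: green mask ortho at z=.022, minAreaRect
s=.0005
for zz in (.022,):
    I=ortho(c,.45,.78,-.20,.03,zz,s).astype(int)
    m=((I[...,1]-I[...,0])>8).astype(np.uint8)
    m=cv2.morphologyEx(m,cv2.MORPH_OPEN,np.ones((5,5)))
    # edges: left and right per row
    L=[];Rr=[]
    for r in range(0,I.shape[0],4):
        w=np.where(m[r])[0]
        if len(w)>20: L.append((.78-r*s,.03-w[0]*s)); Rr.append((.78-r*s,.03-w[-1]*s))
    for E in (L,Rr):
        E=np.array(E); E=E[(E[:,0]>.5)&(E[:,0]<.70)]; p=np.polyfit(E[:,0],E[:,1],1)
        for _ in range(3):
            d=abs(np.polyval(p,E[:,0])-E[:,1]); E=E[d<.002] ; p=np.polyfit(E[:,0],E[:,1],1)
        print("edge slope",p, "y at .532,.657",np.polyval(p,[.532,.657]),len(E))
# post ring: circle fit
g=cv2.cvtColor(c["pixels"],cv2.COLOR_RGB2GRAY).astype(np.float32)
a=np.radians(np.arange(0,360,2.))
def f(p):
    i=samp(c,g,np.c_[p[0]+.0145*np.cos(a),p[1]+.0145*np.sin(a),0*a+.05]); o=samp(c,g,np.c_[p[0]+.0195*np.cos(a),p[1]+.0195*np.sin(a),0*a+.05])
    return -(i.mean()-o.mean())+ .5*i.std()*0
r=minimize(f,[.532,-.0905],method="Nelder-Mead",options=dict(initial_simplex=[[.532,-.0905],[.535,-.0905],[.532,-.0875]])); print("seat",r.x,r.fun)
def f2(p):
    i=samp(c,g,np.c_[p[0]+.0065*np.cos(a),p[1]+.0065*np.sin(a),0*a+.075]); o=samp(c,R,np.c_[p[0]+.012*np.cos(a),p[1]+.012*np.sin(a),0*a+.075])
    return i.mean()-o.mean()
E
```

```text
masterR (array([ 0.6586, -0.0909]), np.float64(8.3), np.float64(4.5), np.float64(9.5))
edge slope [-0.00482155 -0.03515137] y at .532,.657 [-0.03771643 -0.03831912] 93
edge slope [-0.00943148 -0.13808113] y at .532,.657 [-0.14309868 -0.14427761] 93
seat [ 0.53177014 -0.09066577] -31.439529418945312
```

```bash
cat > go.py <<'E'
import sys
from station import ctrl
import numpy as np
from scipy.spatial.transform import Rotation as Ro
def st(): 
    o=ctrl.get_obs(); R=Ro.from_euler("xyz",o["eef_rot"]); return o,R
def plan(x,y,z,yaw,base=None):
    o,R=st(); p=o["ee_pos"]
    T=Ro.from_euler("xyz",[np.pi,0,np.radians(yaw)])
    d=R.inv().apply(np.array([x,y,z])-p); rv=np.degrees((R.inv()*T).as_rotvec())
    print("turn",rv.round(2),"shift",d.round(4),"| at",p.round(4),np.degrees(o["eef_rot"]).round(2),"F",o["force"].round(1),"w",round(o["grip_width"],4),"t",o["time_s"], "q6",o["qpos"][5].round(2))
if __name__=="__main__": plan(*map(float,sys.argv[1:5]))
E
python3 go.py .454 -.2575 .15 0
```

```text
turn [-2.0000e-02  8.0000e-02  1.6076e+02] shift [-0.5135 -0.6432  0.0746] | at [0.1811 0.5191 0.224 ] [-179.94   -0.    160.76] F [ 0.7 -0.1 -0.6] w 0.0938 t 0.1 q6 -0.07
```

>>> {"api": "send_rows", "payload": {
  "series": [
    [0,0,160.8,-0.5135,-0.6432,0,0.3],
    [0,0,160.8,-0.5135,-0.6432,0,0.3],
    [0,0,160.8,-0.5135,-0.6432,0,0.3],
    [0,0,160.8,-0.5135,-0.6432,0,0.3],
    [0,0,160.8,-0.5135,-0.6432,0,0.3],
    [0,0,160.8,-0.5135,-0.6432,0,0.3],
    [0,0,160.8,-0.5135,-0.6432,0,0.3],
    [0,0,160.8,-0.5135,-0.6432,0,0.3]
  ],
  "force": 30
}}

```text
time_s: 0.9
ee_pos: [0.3138, 0.14, 0.2245]
eef_rot: [3.141, -0.0, 1.6]
force: [2.0, 0.2, 0.0]
grip_width: 0.0611
```

```bash
python3 go.py .454 -.2575 .15 0
```

```text
turn [ 1.000e-02 -3.000e-02  9.168e+01] shift [-0.4015  0.1284  0.0745] | at [0.3138 0.14   0.2245] [ 1.7997e+02 -1.0000e-02  9.1680e+01] F [2.  0.2 0. ] w 0.0611 t 0.9 q6 0.28
```

>>> {"api": "send_rows", "payload": {
  "series": [
    [0,0,91.7,-0.4015,0.1284,0,0.3],
    [0,0,91.7,-0.4015,0.1284,0,0.3],
    [0,0,91.7,-0.4015,0.1284,0,0.3],
    [0,0,91.7,-0.4015,0.1284,0,0.3],
    [0,0,91.7,-0.4015,0.1284,0,0.3],
    [0,0,91.7,-0.4015,0.1284,0,0.3],
    [0,0,91.7,-0.4015,0.1284,0,0.3],
    [0,0,91.7,-0.4015,0.1284,0,0.3]
  ]
}}

```text
time_s: 1.7
ee_pos: [0.4491, -0.2368, 0.2242]
eef_rot: [-3.141, 0.0, 0.399]
force: [1.7, 1.6, 0.8]
grip_width: 0.0611
```

>>> {"api": "send_rows", "payload": {
  "series": [
    [0,0,18,0,0,0,0.3],
    [0,0,18,0,0,0,0.3],
    [0,0,18,0,0,0,0.3],
    [0,0,18,0,0,0,0.3],
    [0,0,18,0,0,0,0.3]
  ]
}}

```text
time_s: 2.2
ee_pos: [0.449, -0.2344, 0.2245]
eef_rot: [3.141, -0.0, 0.096]
force: [-0.8, 0.2, 0.4]
grip_width: 0.0613
```

```bash
python3 go.py .454 -.2575 .10 0; python3 - <<'E'
from station import ctrl
import cv2,numpy as np
for n in ["scene","top"]:
    c=ctrl.camera(n)
    cv2.imwrite(f"pics/{n}1.png",c["pixels"][:,:,::-1]); np.savez(f"{n}1.npz",**c)
E
```

```text
turn [ 0.01 -0.01  5.47] shift [0.0028 0.0235 0.1245] | at [ 0.449  -0.2344  0.2245] [ 1.7999e+02 -1.0000e-02  5.4700e+00] F [-0.8  0.2  0.4] w 0.0613 t 2.2 q6 0.92
```

>>> {"api": "send_rows", "payload": {
  "series": [
    [0,0,5.5,0.003,0.0235,0.12,0.3],
    [0,0,5.5,0.003,0.0235,0.12,0.3],
    [0,0,5.5,0.003,0.0235,0.12,0.3],
    [0,0,5.5,0.003,0.0235,0.12,0.3],
    [0,0,5.5,0.003,0.0235,0.12,0.3]
  ]
}}

```text
time_s: 2.8
ee_pos: [0.4544, -0.2578, 0.1054]
eef_rot: [3.141, -0.001, -0.003]
force: [0.1, -0.0, 0.5]
grip_width: 0.0613
```

```bash
python3 go.py .454 -.2575 .042 0; python3 - <<'E'
from station import ctrl
import cv2,numpy as np
for n in ["scene","top"]:
    c=ctrl.camera(n)
    np.savez(f"{n}1.npz",**c)
    I=c["pixels"][:,:,::-1]
    I=I[200:320,60:300] if n=="scene" else I[150:330,300:480]
    cv2.imwrite(f"pics/{n}1c.png",cv2.resize(I,None,fx=3,fy=3,interpolation=cv2.INTER_CUBIC)); 
E
```

```text
turn [ 0.02 -0.03 -0.2 ] shift [-0.0005 -0.0003  0.0634] | at [ 0.4544 -0.2578  0.1054] [ 1.7998e+02 -3.0000e-02 -2.0000e-01] F [ 0.1 -0.   0.5] w 0.0613 t 2.8 q6 0.99
```

View pics/scene1c.png

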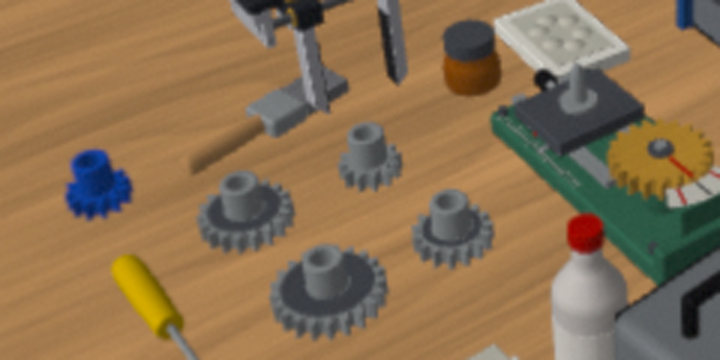

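View pics/top1c.png

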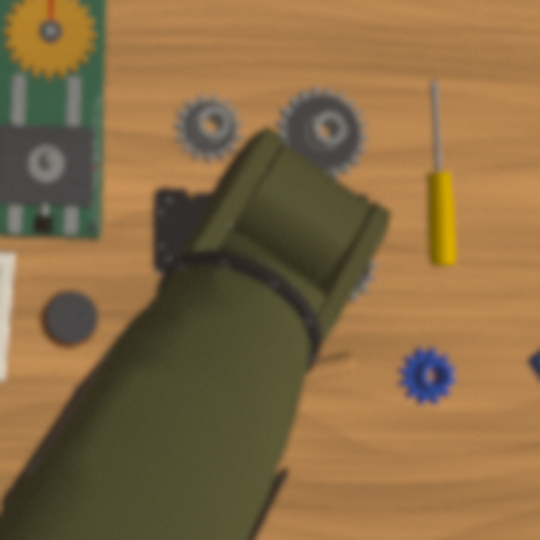

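```bash
python3 - <<'E'
from fit import *
c=dict(np.load("scene1.npz"))
p=proj(c,[[.4544,-.2578-.037,.0864],[.4544,-.2578+.037,.0864],[.4538,-.2575,.046]])
print(p, (p-[60,200])*3)
I=c["pixels"][200:270,110:230,::-1]
cv2.imwrite("pics/s1z.png",cv2.resize(I,None,fx=6,fy=6,interpolation=cv2.INTER_CUBIC)); print((p-[110,200])*6)
E
```

```text
[[164.7540356  235.66091008]
 [191.18526181 224.86216079]
 [180.2283431  242.75354005]] [[314.26210681 106.98273023]
 [393.55578543  74.58648237]
 [360.68502929 128.26062015]]
[[328.52421362 213.96546046]
 [487.11157085 149.17296475]
 [421.37005858 256.52124029]]
```

View pics/s1z.png

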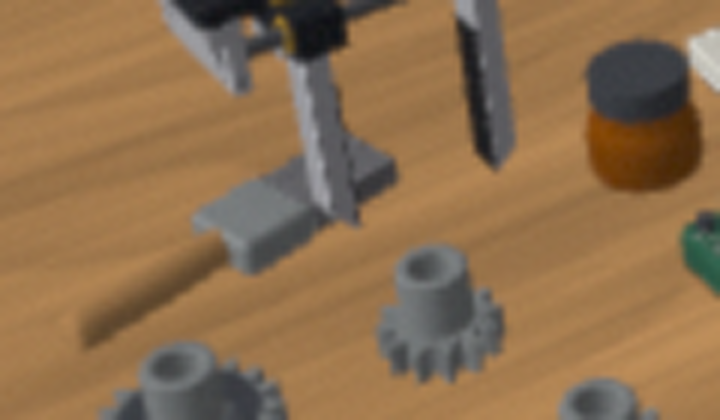

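>>> {"api": "send_rows", "payload": {
  "series": [
    [0,0,0,0,0,0.0634,0.3],
    [0,0,0,0,0,0.0634,0.3],
    [0,0,0,0,0,0.0634,0.3],
    [0,0,0,0,0,0.0634,-1],
    [0,0,0,0,0,0.0634,-1],
    [0,0,0,0,0,0.0634,-1],
    [0,0,0,0,0,0.0634,-1],
    [0,0,0,0,0,0.0634,-1]
  ],
  "force": 30
}}

```text
time_s: 3.7
ee_pos: [0.4544, -0.258, 0.0418]
eef_rot: [3.141, -0.001, -0.004]
force: [-0.4, -1.0, 7.4]
grip_width: 0.0314
```

```bash
python3 go.py .454 -.2575 .17 0
```

```text
turn [ 0.05 -0.06 -0.25] shift [-0.0003 -0.0004 -0.1282] | at [ 0.4544 -0.258   0.0418] [ 1.7995e+02 -6.0000e-02 -2.5000e-01] F [-0.4 -1.   7.4] w 0.0314 t 3.7 q6 0.99
```

>>> {"api": "send_rows", "payload": {
  "series": [
    [0,0,0,0,0,-0.05,-1],
    [0,0,0,0,0,-0.1,-1],
    [0,0,-4.8,0.0774,-0.1673,-0.12,-1],
    [0,0,-4.8,0.0774,-0.1673,-0.12,-1],
    [0,0,-4.8,0.0774,-0.1673,-0.12,-1],
    [0,0,-4.8,0.0774,-0.1673,-0.12,-1],
    [0,0,-4.8,0.0774,-0.1673,-0.12,-1],
    [0,0,-4.8,0.0774,-0.1673,-0.12,-1]
  ]
}}

```text
time_s: 4.5
ee_pos: [0.532, -0.0903, 0.1606]
eef_rot: [-3.141, 0.001, 0.081]
force: [-0.2, -0.7, -2.5]
grip_width: 0.0315
```

```bash
cat > look.py <<'E'
import sys
from station import ctrl
import cv2,numpy as np
tag=sys.argv[1]
# args: tag cam x0 x1 y0 y1 scale
for k in range(2,len(sys.argv),6):
    n,x0,x1,y0,y1,s=sys.argv[k:k+6]
    c=ctrl.camera(n); np.savez(f"{n}_{tag}.npz",**c)
    I=c["pixels"][int(y0):int(y1),int(x0):int(x1),::-1]
    cv2.imwrite(f"pics/{n}_{tag}.png",cv2.resize(I,None,fx=float(s),fy=float(s),interpolation=cv2.INTER_CUBIC))
E
python3 go.py .5318 -.0907 .115 4.6; python3 look.py a scene 180 360 170 320 4
```

```text
turn [-0.01  0.06  0.04] shift [-0.0002  0.0004  0.0456] | at [ 0.532  -0.0903  0.1606] [-1.7999e+02  6.0000e-02  4.6400e+00] F [-0.2 -0.7 -2.5] w 0.0315 t 4.5 q6 1.25
```

View pics/scene_a.png

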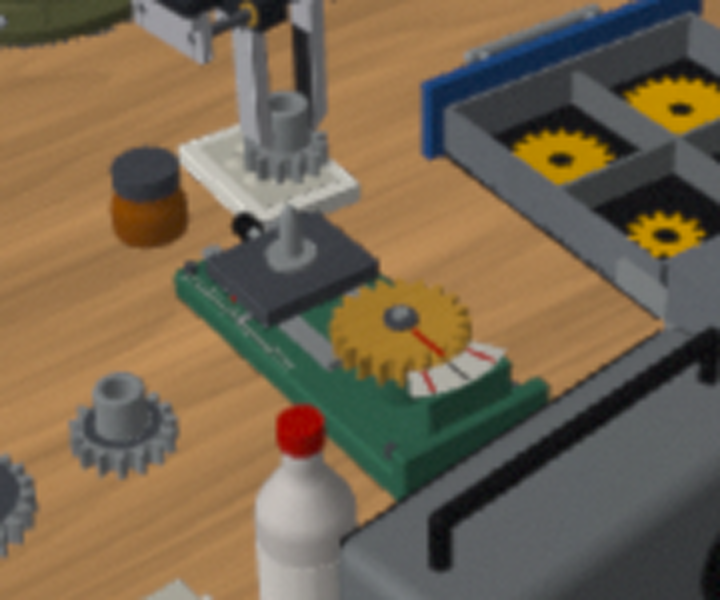

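>>> {"api": "send_rows", "payload": {
  "series": [
    [0,0,0,0,0,0.015,-1],
    [0,0,0,0,0,0.03,-1],
    [0,0,0,0,0,0.045,-1],
    [0,0,0,0,0,0.055,-1],
    [0,0,0,0,0,0.065,-1],
    [0,0,0,0,0,0.068,-1],
    [0,0,0,0,0,0.068,-1]
  ]
}}

```text
time_s: 5.25
ee_pos: [0.5321, -0.091, 0.0929]
eef_rot: [-3.141, 0.0, 0.079]
force: [0.4, -0.3, -2.7]
grip_width: 0.0319
```

```bash
python3 go.py .5318 -.0907 .092 4.6; python3 look.py b scene 180 360 170 320 4
```

```text
turn [-0.01  0.02 -0.07] shift [-0.0003 -0.0003  0.0009] | at [ 0.5321 -0.091   0.0929] [-1.7999e+02  2.0000e-02  4.5300e+00] F [ 0.4 -0.3 -2.7] w 0.0319 t 5.25 q6 1.25
```

View pics/scene_b.png

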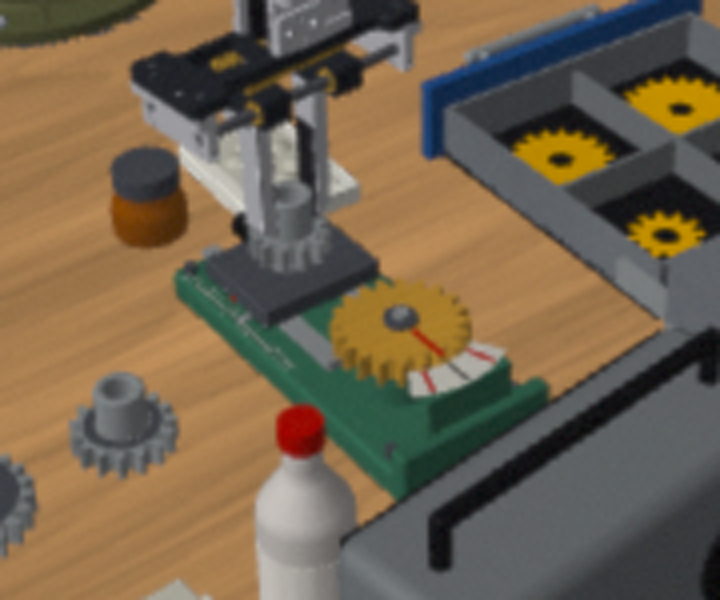

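>>> {"api": "send_rows", "payload": {
  "series": [
    [0,0,0,0.01,0.0009,0.0003,-1],
    [0,0,0,0.02,0.0017,0.0003,-1],
    [0,0,0,0.03,0.0026,0.0003,-1],
    [0,0,0,0.04,0.0035,0.0003,-1],
    [0,0,0,0.048,0.0042,0.0003,-1],
    [0,0,0,0.052,0.0045,0.0003,-1],
    [0,0,0,0.052,0.0045,0.0003,-1]
  ]
}}

```text
time_s: 6.0
ee_pos: [0.585, -0.0911, 0.0926]
eef_rot: [3.141, -0.0, 0.08]
force: [-0.0, -0.4, -2.9]
grip_width: 0.0318
```

```bash
python3 go.py .592 -.0912 .0925 4.6; python3 look.py c scene 200 360 190 310 4.5
```

```text
turn [ 0.01 -0.02 -0.04] shift [0.007  0.0007 0.0001] | at [ 0.585  -0.0911  0.0926] [ 1.7999e+02 -2.0000e-02  4.5600e+00] F [-0.  -0.4 -2.9] w 0.0318 t 6.0 q6 1.27
```

View pics/scene_c.png

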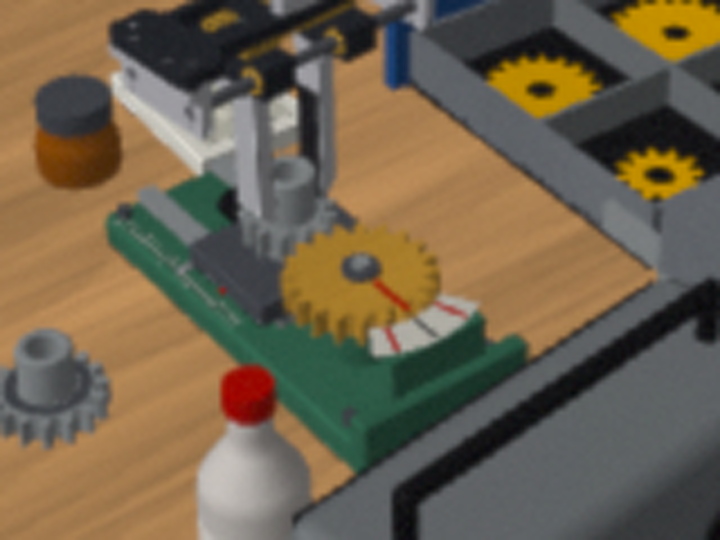

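>>> {"api": "send_rows", "payload": {
  "series": [
    [0,0,0,0.002,0.0002,0,-1],
    [0,0,0,0.004,0.0003,0,-1],
    [0,0,0,0.006,0.0005,0,-1],
    [0,0,0,0.007,0.0007,0,-1],
    [0,0,0,0.007,0.0007,0,-1]
  ]
}}

```text
time_s: 6.55
ee_pos: [0.5911, -0.0912, 0.0926]
eef_rot: [-3.141, 0.001, 0.079]
force: [-4.7, 1.4, -1.5]
grip_width: 0.0312
```

```bash
python3 go.py .5925 -.0912 .0925 4.6; python3 look.py d scene 200 360 190 310 4.5
```

```text
turn [-0.02  0.08 -0.05] shift [0.0014 0.0001 0.0001] | at [ 0.5911 -0.0912  0.0926] [-1.7998e+02  8.0000e-02  4.5500e+00] F [-4.7  1.4 -1.5] w 0.0312 t 6.55 q6 1.28
```

View pics/scene_d.png

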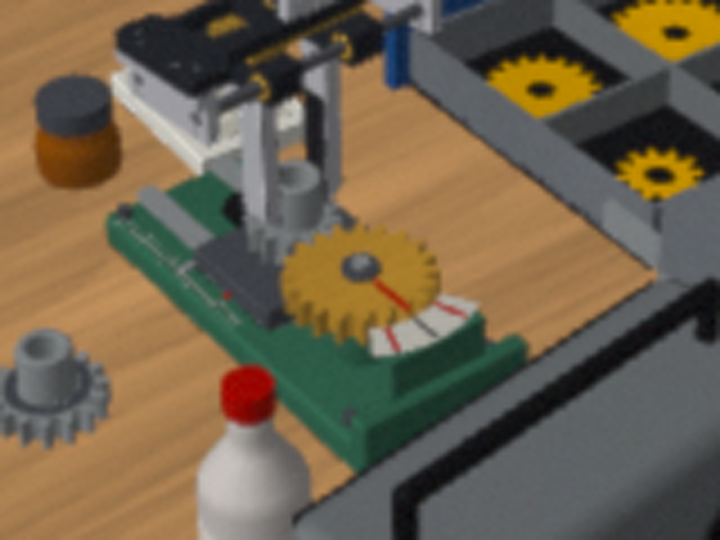

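>>> {"api": "send_rows", "payload": {
  "series": [
    [0,0,-6,0,0,0,-1],
    [0,0,-12,0,0,0,-1],
    [0,0,-18,0,0,0,-1],
    [0,0,-24,0,0,0,-1],
    [0,0,-30,0,0,0,-1],
    [0,0,-36,0,0,0,-1],
    [0,0,-42,0,0,0,-1],
    [0,0,-45,0,0,0,-1]
  ]
}}

```text
time_s: 7.4
ee_pos: [0.5911, -0.0915, 0.0926]
eef_rot: [-3.141, 0.001, 0.869]
force: [-3.8, -1.0, -2.8]
grip_width: 0.0314
```

```bash
python3 go.py .5925 -.0912 .0925 49; python3 look.py e scene 200 360 190 310 4.5
```

```text
turn [-0.03  0.04  0.77] shift [0.0011 0.0008 0.0001] | at [ 0.5911 -0.0915  0.0926] [-1.7997e+02  4.0000e-02  4.9770e+01] F [-3.8 -1.  -2.8] w 0.0314 t 7.4 q6 0.49
```

View pics/scene_e.png

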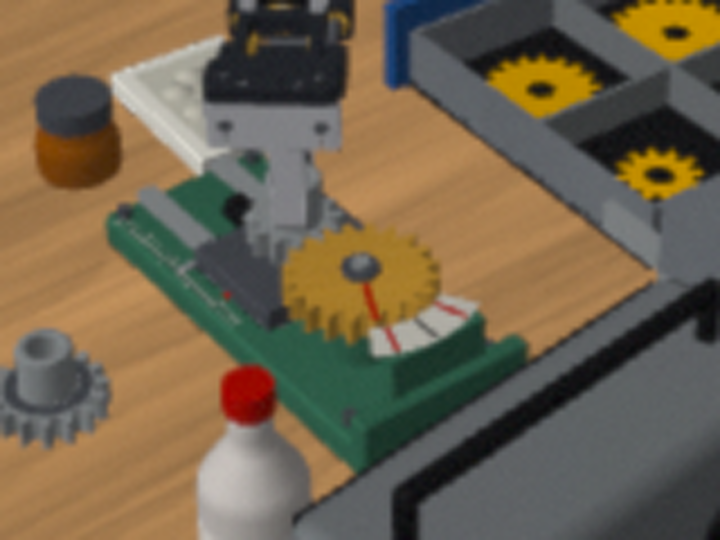

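>>> {"api": "send_rows", "payload": {
  "series": [
    [0,0,-5,0,0,0,-1],
    [0,0,-10,0,0,0,-1],
    [0,0,-15,0,0,0,-1],
    [0,0,-15,0.0006,0.0008,0,-1],
    [0,0,-15,0.0006,0.0008,0,-1]
  ]
}}

```text
time_s: 7.95
ee_pos: [0.5914, -0.0914, 0.0926]
eef_rot: [-3.139, 0.001, 1.125]
force: [-10.0, -0.6, 0.6]
grip_width: 0.0316
```

```bash
python3 go.py .5925 -.0912 .0925 49; python3 look.py f scene 200 360 190 310 4.5
```

```text
turn [-0.15  0.09 15.45] shift [0.0006 0.0009 0.    ] | at [ 0.5914 -0.0914  0.0926] [-1.7984e+02  7.0000e-02  6.4450e+01] F [-10.   -0.6   0.6] w 0.0316 t 7.95 q6 0.23
```

View pics/scene_f.png

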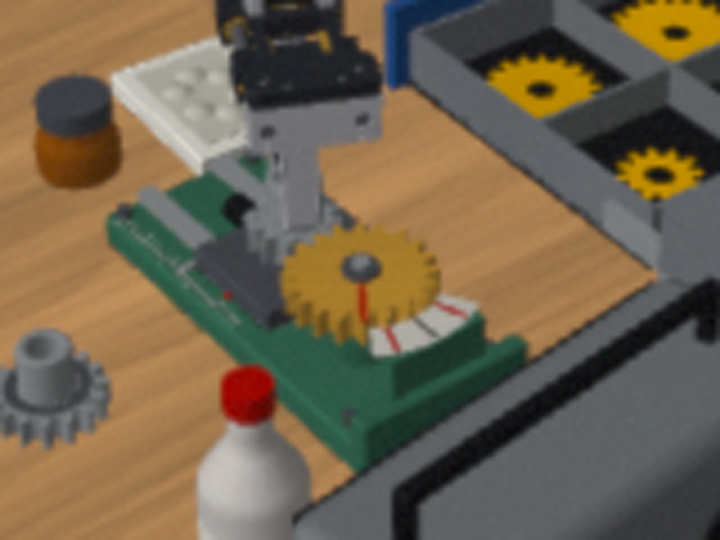

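>>> {"api": "send_rows", "payload": {
  "series": [
    [0,0,0,0,0,0,-1],
    [0,0,0,-0.004,-0.0083,0,-1],
    [0,0,0,-0.009,-0.0188,0,-1],
    [0,0,0,-0.017,-0.0355,0,-1],
    [0,0,0,-0.025,-0.0522,0,-1],
    [0,0,0,-0.025,-0.0522,0,-1]
  ]
}}

```text
time_s: 8.6
ee_pos: [0.5332, -0.0913, 0.093]
eef_rot: [-3.142, -0.0, 1.125]
force: [-0.5, 1.2, -3.6]
grip_width: 0.0316
```

```bash
python3 go.py .5318 -.0907 .17 0; python3 look.py g scene 200 360 190 310 4.5
```

```text
turn [-1.000e-02 -1.000e-02  6.447e+01] shift [-0.     -0.0016 -0.077 ] | at [ 0.5332 -0.0913  0.093 ] [-1.800e+02 -1.000e-02  6.447e+01] F [-0.5  1.2 -3.6] w 0.0316 t 8.6 q6 0.21
```

View pics/scene_g.png

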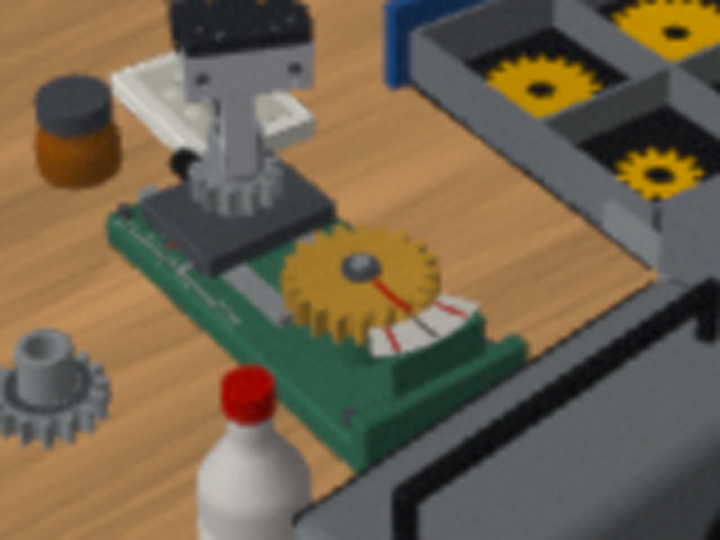

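>>> {"api": "send_rows", "payload": {
  "series": [
    [0,0,0,0,0,-0.03,-1],
    [0,0,0,0,0,-0.07,-1],
    [0,0,0,0.02,0,-0.08,-1],
    [0,0,0,0.26,-0.0056,-0.08,-1],
    [0,0,0,0.26,-0.0056,-0.08,-1],
    [0,0,0,0.26,-0.0056,-0.08,-1],
    [0,0,0,0.26,-0.0056,-0.08,-1],
    [0,0,0,0.26,-0.0056,-0.08,-1]
  ]
}}

```text
time_s: 9.45
ee_pos: [0.6425, 0.1487, 0.1727]
eef_rot: [3.141, -0.001, 1.127]
force: [1.0, -1.1, -3.4]
grip_width: 0.0313
```

>>> {"api": "send_rows", "payload": {
  "series": [
    [0,0,0,0,0,0.0,-1],
    [0,0,0,0,0,0.03,-1],
    [0,0,0,0,0,0.05,-1]
  ]
}}

```text
time_s: 9.75
ee_pos: [0.6414, 0.1457, 0.1212]
eef_rot: [3.142, 0.0, 1.126]
force: [0.3, 0.5, -2.2]
grip_width: 0.0313
```

```bash
python3 go.py .640 .146 .060 64.5; python3 look.py h scene 280 440 150 270 4.5
```

```text
turn [0.   0.01 0.03] shift [-0.0004 -0.0014  0.0612] | at [0.6414 0.1457 0.1212] [1.800e+02 1.000e-02 6.453e+01] F [ 0.3  0.5 -2.2] w 0.0313 t 9.75 q6 0.61
```

View pics/scene_h.png

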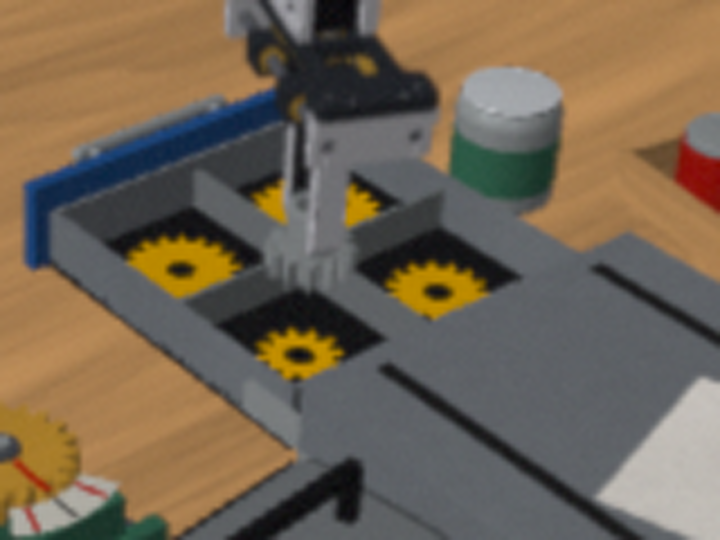

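>>> {"api": "send_rows", "payload": {
  "series": [
    [0,0,0,0,-0.001,0.03,-1],
    [0,0,0,0,-0.001,0.05,-1],
    [0,0,0,0,-0.001,0.0605,-1],
    [0,0,0,0,-0.001,0.0612,-1],
    [0,0,0,0,-0.001,0.0612,0.1],
    [0,0,0,0,-0.001,0.0612,0.1],
    [0,0,0,0,-0.001,0.0612,0.1]
  ]
}}

```text
time_s: 10.5
ee_pos: [0.641, 0.1462, 0.063]
eef_rot: [3.14, -0.001, 1.127]
force: [0.1, -0.5, -0.5]
grip_width: 0.0504
```

>>> {"api": "send_rows", "payload": {
  "series": [
    [0,0,0,0,0,-0.03,0.1],
    [0,0,0,0,0,-0.07,0.1],
    [0,0,0,0,0,-0.12,0.3],
    [0,0,0,-0.1,0,-0.12,0.3],
    [0,0,0,-0.18,0,-0.12,0.3],
    [0,0,0,-0.18,0,-0.12,0.3],
    [0,0,0,-0.2,0,-0.12,0.3]
  ]
}}

```text
time_s: 11.2
ee_pos: [0.5535, -0.0359, 0.1826]
eef_rot: [3.14, -0.0, 1.127]
force: [-0.4, -0.6, 0.8]
grip_width: 0.0611
```

```bash
python3 look.py i scene 280 440 150 270 4.5 top 150 450 130 290 2.6; python3 - <<'E'
from fit import *
c=dict(np.load("top_i.npz"))
for N,x,y in [(15,.575,-.246),(18,.450,-.370),(21,.5735,-.356)]:
    print(N,gearfit(c,N,x,y,.018))
E
```

```text
15 (array([ 0.575, -0.246]), np.float64(-9.7), np.float64(11.5), np.float64(0.0))
18 (array([ 0.4489, -0.37  ]), np.float64(7.3), np.float64(12.2), np.float64(0.0))
21 (array([ 0.5734, -0.3557]), np.float64(8.3), np.float64(11.2), np.float64(0.0))
```

View pics/scene_i.png

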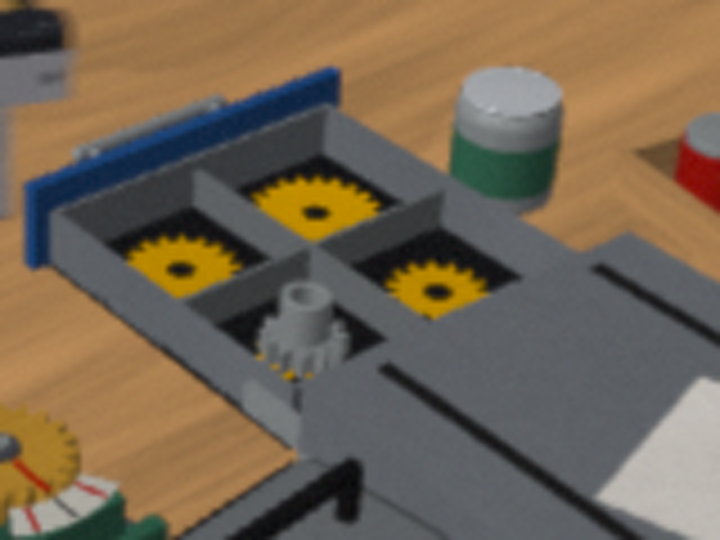

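View pics/top_i.png

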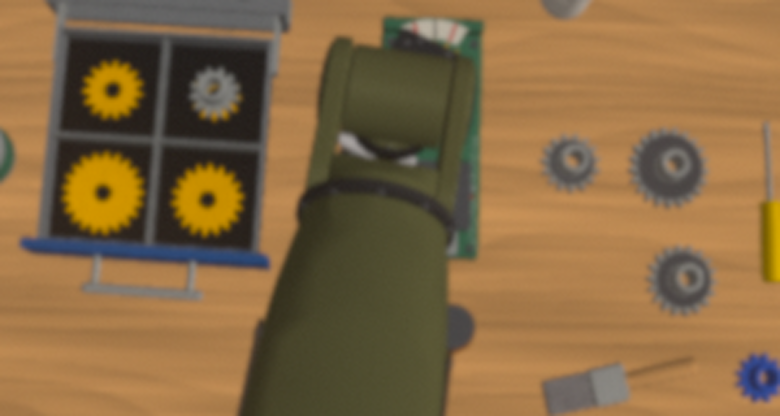

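```bash
python3 go.py .575 -.246 .12 3
```

```text
turn [ 9.000e-02 -4.000e-02  6.129e+01] shift [-0.1772  0.1098  0.063 ] | at [ 0.5529 -0.0386  0.1828] [1.7991e+02 1.0000e-02 6.4290e+01] F [-0.6  0.9 -0. ] w 0.0613 t 11.3 q6 0.31
```

>>> {"api": "send_rows", "payload": {
  "series": [
    [0,0,61.3,-0.1772,0.1098,0,0.3],
    [0,0,61.3,-0.1772,0.1098,0,0.3],
    [0,0,61.3,-0.1772,0.1098,0,0.3],
    [0,0,61.3,-0.1772,0.1098,0,0.3],
    [0,0,61.3,-0.1772,0.1098,0.063,0.3],
    [0,0,61.3,-0.1772,0.1098,0.063,0.3],
    [0,0,61.3,-0.1772,0.1098,0.063,0.3],
    [0,0,61.3,-0.1772,0.1098,0.063,0.3]
  ]
}}

```text
time_s: 12.1
ee_pos: [0.5778, -0.2414, 0.1187]
eef_rot: [3.142, -0.0, 0.054]
force: [-1.2, 0.1, 0.5]
grip_width: 0.0612
```

```bash
python3 go.py .575 -.246 .042 3;python3 look.py j scene 120 280 190 310 4.5
```

```text
turn [ 0.   -0.01  0.08] shift [-0.0031  0.0044  0.0767] | at [ 0.5778 -0.2414  0.1187] [ 1.80e+02 -1.00e-02  3.08e+00] F [-1.2  0.1  0.5] w 0.0612 t 12.1 q6 1.06
```

View pics/scene_j.png

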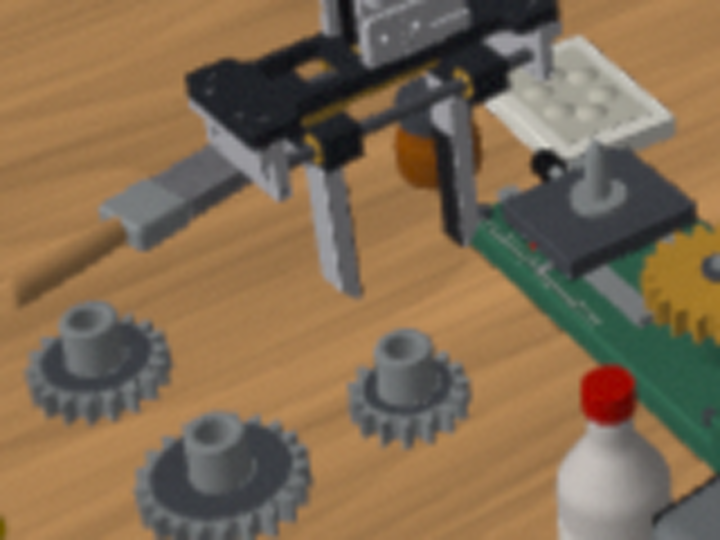

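```bash
python3 go.py .575 -.246 .042 3
```

```text
turn [ 0.03 -0.05  0.29] shift [-0.0033  0.0044  0.0772] | at [ 0.578  -0.2414  0.1192] [ 1.7997e+02 -5.0000e-02  3.2900e+00] F [ 0.  -0.1  0. ] w 0.0613 t 12.15 q6 1.06
```

>>> {"api": "send_rows", "payload": {
  "series": [
    [0,0,0,-0.0033,0.0044,0.02,0.3],
    [0,0,0,-0.0033,0.0044,0.06,0.3],
    [0,0,0,-0.0033,0.0044,0.0772,0.3],
    [0,0,0,-0.0033,0.0044,0.0772,0.3],
    [0,0,0,-0.0033,0.0044,0.0772,-1],
    [0,0,0,-0.0033,0.0044,0.0772,-1],
    [0,0,0,-0.0033,0.0044,0.0772,-1],
    [0,0,0,-0.0033,0.0044,0.0772,-1]
  ]
}}

```text
time_s: 12.95
ee_pos: [0.5748, -0.2465, 0.0424]
eef_rot: [3.141, -0.001, 0.057]
force: [0.2, -1.5, 1.0]
grip_width: 0.0328
```

```bash
python3 go.py .5325 -.0908 .16 0
```

```text
turn [ 0.06 -0.08  3.28] shift [-0.0331 -0.1577 -0.1178] | at [ 0.5748 -0.2465  0.0424] [ 1.7994e+02 -8.0000e-02  3.2800e+00] F [ 0.2 -1.5  1. ] w 0.0328 t 12.95 q6 1.05
```

>>> {"api": "send_rows", "payload": {
  "series": [
    [0,0,0,0,0,-0.05,-1],
    [0,0,0,0,0,-0.1,-1],
    [0,0,3.3,-0.0325,-0.1578,-0.12,-1],
    [0,0,3.3,-0.0325,-0.1578,-0.12,-1],
    [0,0,3.3,-0.0325,-0.1578,-0.12,-1],
    [0,0,3.3,-0.0325,-0.1578,-0.12,-1],
    [0,0,3.3,-0.0325,-0.1578,-0.12,-1],
    [0,0,3.3,-0.0325,-0.1578,-0.12,-1]
  ]
}}

```text
time_s: 13.75
ee_pos: [0.5331, -0.0912, 0.1613]
eef_rot: [3.141, -0.0, -0.001]
force: [-0.4, -0.5, -3.6]
grip_width: 0.0318
```

```bash
python3 look.py k scene 200 360 190 310 4.5;  python3 go.py .534 -.0908 .093 0; python3 - <<'E'
from fit import *
from station import ctrl
c=dict(np.load("scene_k.npz")); p=ctrl.get_obs()["ee_pos"]
a=proj(c,[[p[0],p[1],p[2]+.004],[.5318,-.0907,.086],[.535,-.0907,.086],[.5318,-.0907,.05]]); print(a,(a-[200,190])*4.5)
E
```

```text
turn [ 0.01  0.01 -0.09] shift [ 0.0009 -0.0008  0.0681] | at [ 0.5331 -0.0916  0.1611] [ 1.7999e+02  1.0000e-02 -9.0000e-02] F [ 0.5 -0.9 -4. ] w 0.0322 t 13.8 q6 1.33
[[248.89370441 194.78805713]
 [250.45415076 220.4834483 ]
 [251.15436263 221.04661856]
 [251.13503166 231.73902854]] [[220.02166983  21.54625708]
 [227.04367842 137.17551735]
 [230.19463185 139.70978351]
 [230.10764246 187.82562842]]
```

View pics/scene_k.png

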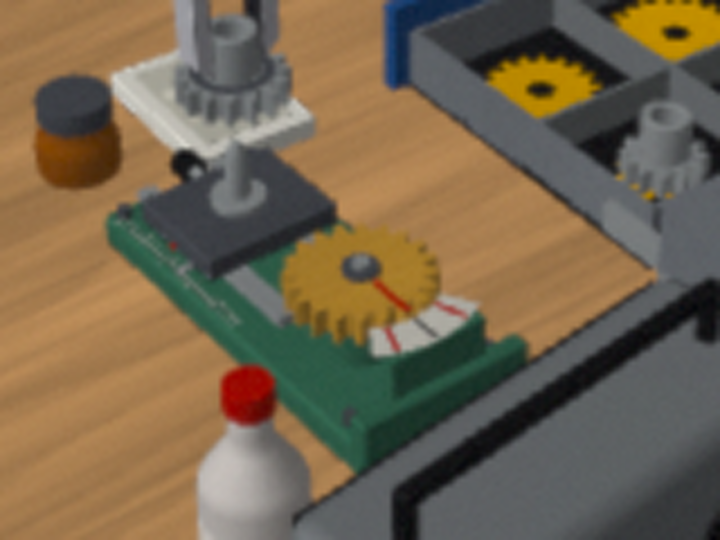

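>>> {"api": "send_rows", "payload": {
  "series": [
    [0,0,0,0.0005,-0.0006,0.015,-1],
    [0,0,0,0.0005,-0.0006,0.03,-1],
    [0,0,0,0.0005,-0.0006,0.045,-1],
    [0,0,0,0.0005,-0.0006,0.055,-1],
    [0,0,0,0.0005,-0.0006,0.065,-1],
    [0,0,0,0.0005,-0.0006,0.068,-1],
    [0,0,0,0.0005,-0.0006,0.068,-1]
  ]
}}

```text
time_s: 14.5
ee_pos: [0.5335, -0.0902, 0.0933]
eef_rot: [3.141, 0.0, -0.001]
force: [-1.6, -0.7, -5.2]
grip_width: 0.0319
```

```bash
python3 go.py .581 -.0911 .093 0
```

```text
turn [ 0.01  0.01 -0.07] shift [0.0475 0.0008 0.0003] | at [ 0.5335 -0.0902  0.0933] [ 1.7999e+02  1.0000e-02 -7.0000e-02] F [-1.6 -0.7 -5.2] w 0.0319 t 14.5 q6 1.34
```

>>> {"api": "send_rows", "payload": {
  "series": [
    [0,0,0,0.012,0.0003,0,-1],
    [0,0,0,0.024,0.0004,0,-1],
    [0,0,0,0.034,0.0006,0,-1],
    [0,0,0,0.042,0.0008,0,-1],
    [0,0,0,0.045,0.0008,0,-1],
    [0,0,0,0.047,0.0008,0,-1],
    [0,0,0,0.049,0.0008,0,-1],
    [0,0,0,0.05,0.0008,0,-1]
  ]
}}

```text
time_s: 15.3
ee_pos: [0.5833, -0.0908, 0.0934]
eef_rot: [3.142, 0.0, -0.001]
force: [-5.2, -0.6, -0.5]
grip_width: 0.0317
```

```bash
python3 go.py .586 -.0911 .093 0
```

```text
turn [ 0.    0.02 -0.06] shift [0.0027 0.0003 0.0004] | at [ 0.5833 -0.0908  0.0934] [ 1.8e+02  2.0e-02 -6.0e-02] F [-5.2 -0.6 -0.5] w 0.0317 t 15.3 q6 1.36
```

>>> {"api": "send_rows", "payload": {
  "series": [
    [0,0,0,0.001,0,0,-1],
    [0,0,0,0.002,0,0,-1],
    [0,0,0,0.002,0,0,-1]
  ]
}}

```text
time_s: 15.6
ee_pos: [0.5841, -0.0908, 0.0932]
eef_rot: [-3.141, 0.004, -0.001]
force: [-13.1, -0.7, 4.0]
grip_width: 0.0319
```

```bash
python3 go.py .586 -.0911 .093 0; python3 look.py l scene 200 360 190 310 4.5
```

```text
turn [-0.01  0.22 -0.05] shift [0.0019 0.0003 0.0002] | at [ 0.5841 -0.0908  0.0932] [-1.7999e+02  2.2000e-01 -5.0000e-02] F [-13.1  -0.7   4. ] w 0.0319 t 15.6 q6 1.36
```

View pics/scene_l.png

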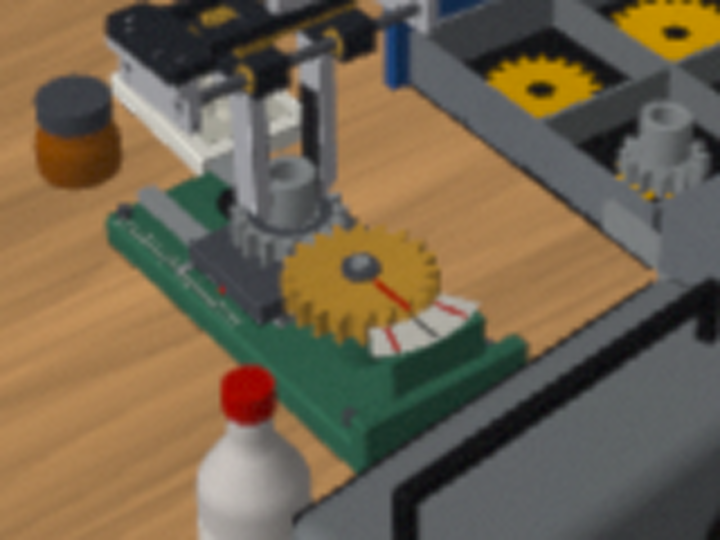

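>>> {"api": "send_rows", "payload": {
  "series": [
    [0,0,-6,0,0,0,-1],
    [0,0,-12,0,0,0,-1],
    [0,0,-18,0,0,0,-1],
    [0,0,-24,0,0,0,-1],
    [0,0,-30,0,0,0,-1],
    [0,0,-36,0,0,0,-1],
    [0,0,-42,0,0,0,-1],
    [0,0,-46,0,0,0,-1]
  ]
}}

```text
time_s: 16.45
ee_pos: [0.5843, -0.0909, 0.0929]
eef_rot: [-3.139, 0.002, 0.806]
force: [-7.3, -1.1, -3.7]
grip_width: 0.0319
```

```bash
python3 go.py .586 -.0911 .093 0; python3 look.py m scene 200 360 190 310 4.5
```

```text
turn [-0.08  0.16 46.17] shift [ 0.001   0.0014 -0.0002] | at [ 0.5843 -0.0909  0.0929] [-1.7987e+02  1.1000e-01  4.6180e+01] F [-7.3 -1.1 -3.7] w 0.0319 t 16.45 q6 0.55
```

View pics/scene_m.png

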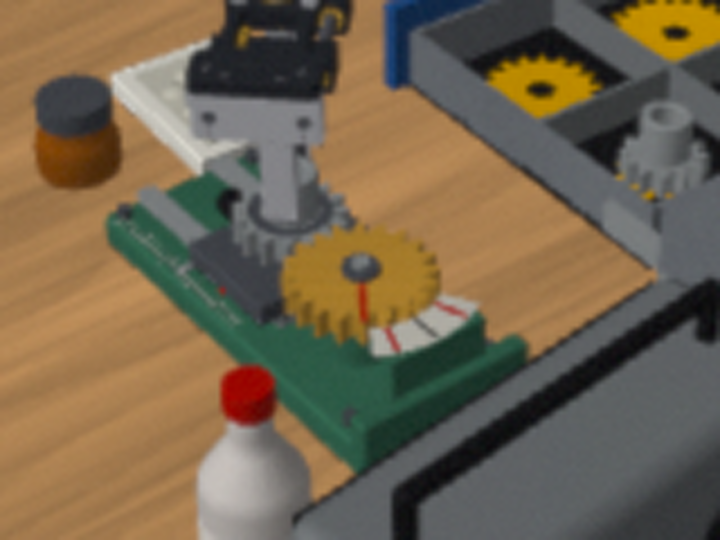

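```bash
python3 - <<'E'
from fit import *
for t in "dl":
    c=dict(np.load(f"scene_{t}.npz"))
    I=c["pixels"][215:260,250:300,::-1]
    cv2.imwrite(f"pics/z{t}.png",cv2.resize(I,None,fx=12,fy=12,interpolation=cv2.INTER_CUBIC))
E
```

```text
(no output)
```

View pics/zl.png

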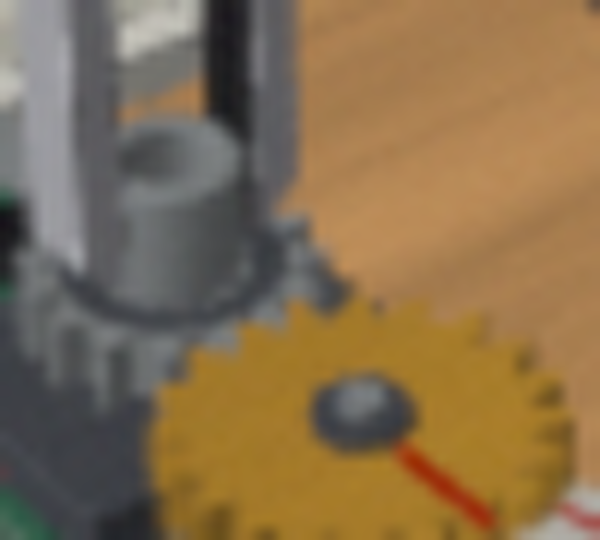

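View pics/zd.png

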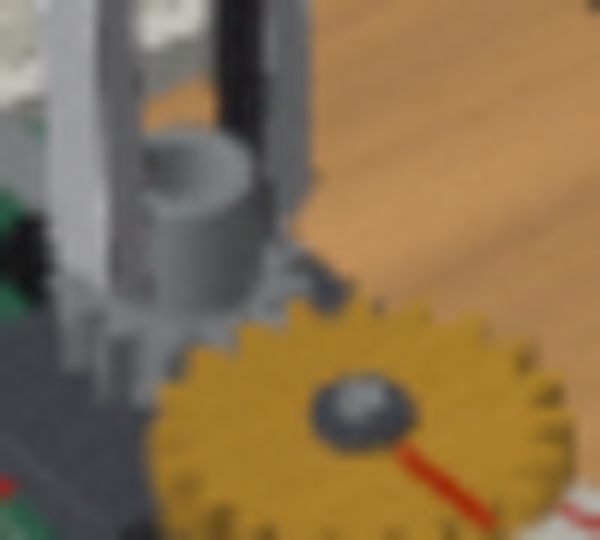

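```bash
python3 - <<'E'
from fit import *
c=dict(np.load("scene_l.npz"))
def P(u,v,z): return atz(c,[[250+(u+.5)/12-.5,215+(v+.5)/12-.5]],z)[0]
m=P(362,400,.075)
for u,v,z in [(175,162,.0972),(190,172,.0966)]:
    g=P(u,v,z); print(m.round(4),g.round(4),np.hypot(*(m-g)[:2]))
# predicted ellipses
for ctr,r,z in [((.6560,-.0918),.043,.068),((.6560,-.0918),.0085,.075),((.5841,-.0908),.016,.0972)]:
    a=np.radians(np.arange(0,360,5)); q=(proj(c,np.c_[ctr[0]+r*np.cos(a),ctr[1]+r*np.sin(a),0*a+z])-[250,215]+.5)*12-.5
    print(ctr,r,"bbox",q.min(0).round(),q.max(0).round())
E
```

```text
[ 0.6576 -0.0915  0.075 ] [ 0.5933 -0.0909  0.0972] 0.06430869032348409
[ 0.6576 -0.0915  0.075 ] [ 0.5974 -0.09    0.0966] 0.060237606441262845
(0.656, -0.0918) 0.043 bbox [144. 295.] [569. 561.]
(0.656, -0.0918) 0.0085 bbox [314. 371.] [398. 423.]
(0.5841, -0.0908) 0.016 bbox [72. 97.] [227. 187.]
```

>>> {"api": "send_rows", "payload": {
  "series": [
    [0,0,0,0,0,0,-1],
    [0,0,0,-0.006,-0.0063,0,-1],
    [0,0,0,-0.013,-0.0136,0,-1],
    [0,0,0,-0.024,-0.025,0,-1],
    [0,0,0,-0.035,-0.0365,0,-1],
    [0,0,0,-0.035,-0.0365,0,-1],
    [0,0,0,-0.035,-0.0365,0,-1]
  ]
}}

```text
time_s: 17.2
ee_pos: [0.535, -0.0906, 0.0936]
eef_rot: [3.141, -0.0, 0.802]
force: [-0.2, -0.6, -3.5]
grip_width: 0.032
```

```bash
python3 go.py .644 .262 .17 46.2
```

```text
turn [ 0.02 -0.02 -0.26] shift [ 0.3292 -0.1668 -0.0763] | at [ 0.535  -0.0906  0.0936] [ 1.7998e+02 -2.0000e-02  4.5940e+01] F [-0.2 -0.6 -3.5] w 0.032 t 17.2 q6 0.53
```

>>> {"api": "send_rows", "payload": {
  "series": [
    [0,0,0,0,0,-0.03,-1],
    [0,0,0,0,0,-0.07,-1],
    [0,0,0,0.02,-0.01,-0.085,-1],
    [0,0,0,0.329,-0.167,-0.085,-1],
    [0,0,0,0.329,-0.167,-0.085,-1],
    [0,0,0,0.329,-0.167,-0.085,-1],
    [0,0,0,0.329,-0.167,-0.085,-1],
    [0,0,0,0.329,-0.167,-0.085,-1]
  ]
}}

```text
time_s: 18.0
ee_pos: [0.616, 0.1722, 0.1784]
eef_rot: [3.141, -0.001, 0.802]
force: [0.4, -1.4, -3.2]
grip_width: 0.0318
```

>>> {"api": "send_rows", "payload": {
  "series": [
    [0,0,0,0.11,-0.054,0.0,-1],
    [0,0,0,0.11,-0.054,0.0,-1],
    [0,0,0,0.11,-0.054,0.0,-1]
  ]
}}

```text
time_s: 18.3
ee_pos: [0.6531, 0.2908, 0.1775]
eef_rot: [-3.141, -0.001, 0.805]
force: [-0.7, 0.4, -2.9]
grip_width: 0.0322
```

```bash
python3 go.py .644 .262 .060 46.2; python3 look.py n scene 280 440 150 270 4.5
```

```text
turn [-0.03 -0.04 -0.08] shift [-0.0272  0.0135  0.1175] | at [0.6531 0.2908 0.1775] [-1.7997e+02 -4.0000e-02  4.6120e+01] F [-0.7  0.4 -2.9] w 0.0322 t 18.3 q6 1.13
```

View pics/scene_n.png

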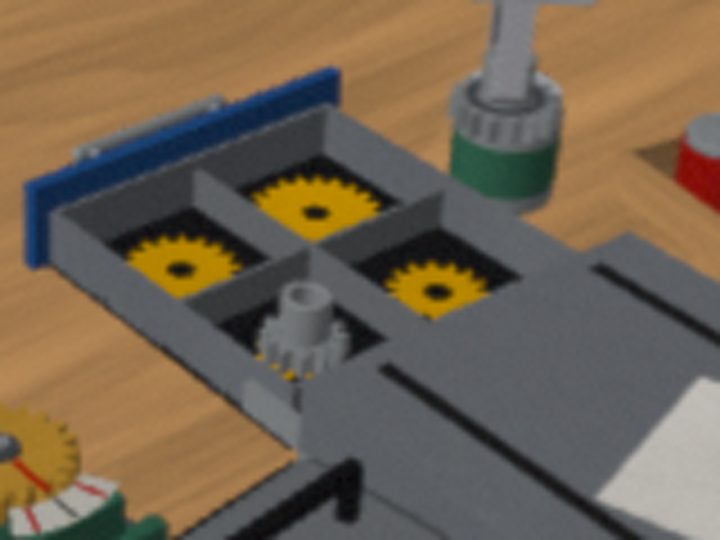

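>>> {"api": "send_rows", "payload": {
  "series": [
    [0,0,0,-0.0272,0.0135,0.02,-1],
    [0,0,0,-0.0272,0.0135,0.05,-1],
    [0,0,0,-0.0272,0.0135,0.08,-1],
    [0,0,0,-0.0272,0.0135,0.08,-1]
  ]
}}

```text
time_s: 18.75
ee_pos: [0.6421, 0.2568, 0.0936]
eef_rot: [-3.138, 0.006, 0.802]
force: [-1.5, -0.5, -4.3]
grip_width: 0.0321
```

```bash
python3 go.py .644 .262 .060 46.2
```

```text
turn [-0.19  0.36 -0.26] shift [ 0.0053 -0.0021  0.0336] | at [0.6421 0.2568 0.0936] [-179.81    0.36   45.94] F [-1.5 -0.5 -4.3] w 0.0321 t 18.75 q6 1.1
```

>>> {"api": "send_rows", "payload": {
  "series": [
    [0,0,0,0.004,-0.001,0.012,-1],
    [0,0,0,0.004,-0.001,0.022,-1],
    [0,0,0,0.004,-0.001,0.03,-1],
    [0,0,0,0.004,-0.001,0.033,-1],
    [0,0,0,0.004,-0.001,0.033,-1],
    [0,0,0,0.004,-0.001,0.033,0.1],
    [0,0,0,0.004,-0.001,0.033,0.1],
    [0,0,0,0.004,-0.001,0.033,0.1]
  ]
}}

```text
time_s: 19.55
ee_pos: [0.6461, 0.261, 0.0662]
eef_rot: [3.141, -0.001, 0.802]
force: [0.1, -0.5, -0.5]
grip_width: 0.0505
```

>>> {"api": "send_rows", "payload": {
  "series": [
    [0,0,0,0,0,-0.03,0.1],
    [0,0,0,0,0,-0.07,0.1],
    [0,0,0,0,0,-0.12,0.3],
    [0,0,0,-0.1,0.05,-0.12,0.3],
    [0,0,30,-0.31,0.17,-0.12,0.3],
    [0,0,30,-0.31,0.17,-0.12,0.3],
    [0,0,30,-0.31,0.17,-0.12,0.3],
    [0,0,30,-0.31,0.17,-0.12,0.3]
  ]
}}

```text
time_s: 20.35
ee_pos: [0.5783, 0.0183, 0.186]
eef_rot: [3.141, -0.001, 0.273]
force: [0.8, 0.5, 0.0]
grip_width: 0.0611
```

```bash
python3 look.py o scene 280 440 150 270 4.5 top 150 450 130 290 2.6; python3 - <<'E'
from fit import *
c=dict(np.load("top_o.npz"))
for N,x,y in [(18,.450,-.370),(21,.5735,-.356)]:
    print(N,gearfit(c,N,x,y,.018))
E
```

```text
18 (array([ 0.4489, -0.37  ]), np.float64(7.3), np.float64(12.2), np.float64(0.0))
21 (array([ 0.5734, -0.3557]), np.float64(8.3), np.float64(11.2), np.float64(0.0))
```

View pics/scene_o.png

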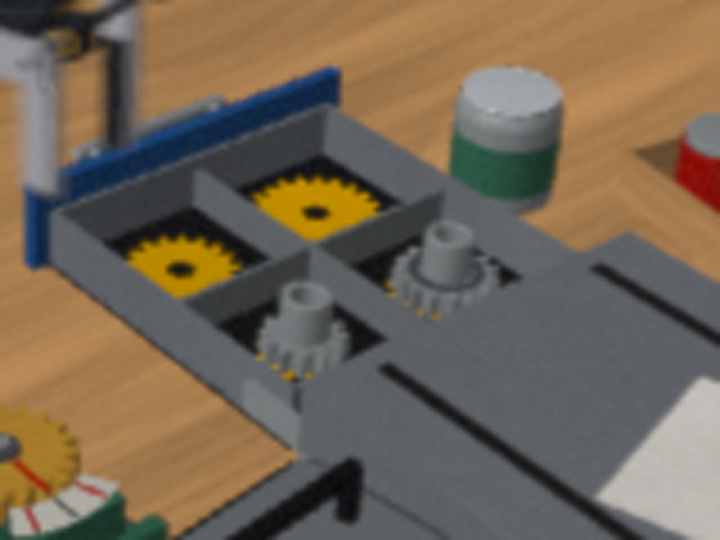

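View pics/top_o.png

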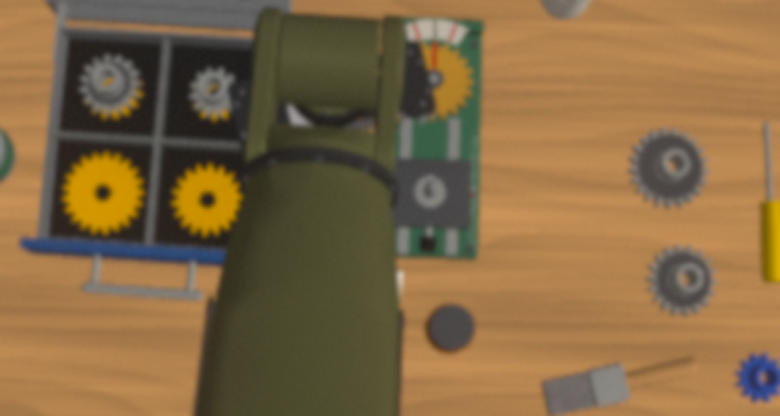

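```bash
python3 go.py .449 -.370 .12 -2
```

```text
turn [ 0.05 -0.05 17.52] shift [-0.2277  0.3366  0.0664] | at [0.5782 0.0153 0.1863] [ 1.7994e+02 -5.0000e-02  1.5520e+01] F [ 0.2 -1.1 -0. ] w 0.0612 t 20.45 q6 1.26
```

>>> {"api": "send_rows", "payload": {
  "series": [
    [0,0,17.5,-0.2277,0.3366,0,0.3],
    [0,0,17.5,-0.2277,0.3366,0,0.3],
    [0,0,17.5,-0.2277,0.3366,0,0.3],
    [0,0,17.5,-0.2277,0.3366,0,0.3],
    [0,0,17.5,-0.2277,0.3366,0,0.3],
    [0,0,17.5,-0.2277,0.3366,0,0.3],
    [0,0,17.5,-0.2277,0.3366,0,0.3],
    [0,0,17.5,-0.2277,0.3366,0,0.3]
  ]
}}

```text
time_s: 21.25
ee_pos: [0.4543, -0.3617, 0.186]
eef_rot: [3.141, -0.001, -0.026]
force: [1.3, -0.7, -0.4]
grip_width: 0.061
```

>>> {"api": "send_rows", "payload": {
  "series": [
    [0,0,0,0,0,0.03,0.3],
    [0,0,0,0,0,0.06,0.3],
    [0,0,0,0,0,0.06,0.3],
    [0,0,0,0,0,0.06,0.3]
  ]
}}

```text
time_s: 21.65
ee_pos: [0.4552, -0.3599, 0.1263]
eef_rot: [3.141, -0.0, -0.026]
force: [-0.3, 0.1, 0.3]
grip_width: 0.0613
```

```bash
python3 go.py .449 -.370 .042 -2; python3 look.py p scene 60 220 190 310 4.5
```

```text
turn [ 0.01 -0.02  0.5 ] shift [-0.006   0.0102  0.0843] | at [ 0.4552 -0.3599  0.1263] [ 1.7999e+02 -2.0000e-02 -1.5000e+00] F [-0.3  0.1  0.3] w 0.0613 t 21.65 q6 0.86
```

View pics/scene_p.png

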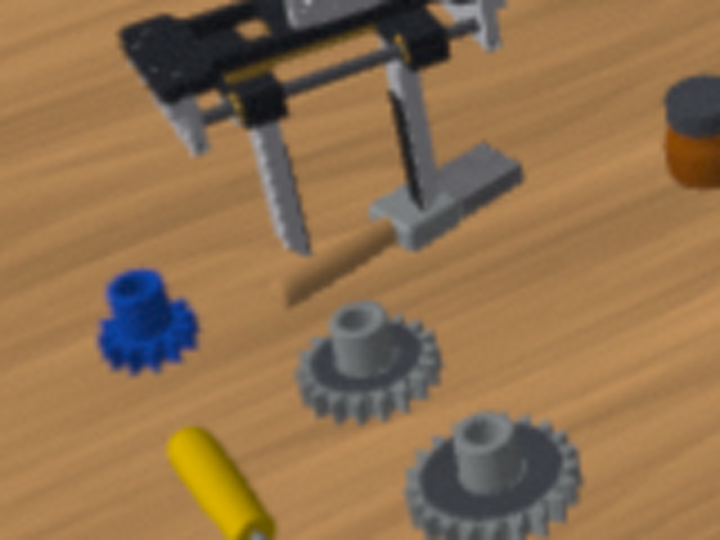

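>>> {"api": "send_rows", "payload": {
  "series": [
    [0,0,0,-0.006,0.0102,0.02,0.3],
    [0,0,0,-0.006,0.0102,0.06,0.3],
    [0,0,0,-0.006,0.0102,0.084,0.3],
    [0,0,0,-0.006,0.0102,0.084,0.3],
    [0,0,0,-0.006,0.0102,0.084,-1],
    [0,0,0,-0.006,0.0102,0.084,-1],
    [0,0,0,-0.006,0.0102,0.084,-1],
    [0,0,0,-0.006,0.0102,0.084,-1]
  ]
}}

```text
time_s: 22.5
ee_pos: [0.4488, -0.3706, 0.0426]
eef_rot: [3.14, -0.002, -0.027]
force: [0.6, -6.8, 5.1]
grip_width: 0.0328
```

```bash
python3 go.py .5345 -.0908 .16 0.8
```

```text
turn [ 0.09 -0.09 -2.34] shift [ 0.0783 -0.2818 -0.1177] | at [ 0.4488 -0.3706  0.0426] [ 1.7991e+02 -9.0000e-02 -1.5400e+00] F [ 0.6 -6.8  5.1] w 0.0328 t 22.5 q6 0.84
```

```bash
cat > seat.py <<'E'
import sys
from fit import *
c=dict(np.load(sys.argv[1])); g=cv2.cvtColor(c["pixels"],cv2.COLOR_RGB2GRAY).astype(np.float32)
a=np.radians(np.arange(0,360,2.))
def f(p):
    i=samp(c,g,np.c_[p[0]+.0145*np.cos(a),p[1]+.0145*np.sin(a),0*a+.05]); o=samp(c,g,np.c_[p[0]+.0195*np.cos(a),p[1]+.0195*np.sin(a),0*a+.05])
    return -(i.mean()-o.mean())
x,y=.534,-.0905
r=minimize(f,[x,y],method="Nelder-Mead",options=dict(initial_simplex=[[x,y],[x+.003,y],[x,y+.003]])); print("seat",r.x,r.fun)
E
python3 seat.py top_o.npz
```

```text
seat [ 0.53412281 -0.09051104] -35.660682678222656
```

>>> {"api": "send_rows", "payload": {
  "series": [
    [0,0,0,0,0,-0.05,-1],
    [0,0,0,0,0,-0.1,-1],
    [0,0,-2.3,0.0783,-0.2818,-0.12,-1],
    [0,0,-2.3,0.0783,-0.2818,-0.12,-1],
    [0,0,-2.3,0.0783,-0.2818,-0.12,-1],
    [0,0,-2.3,0.0783,-0.2818,-0.12,-1],
    [0,0,-2.3,0.0783,-0.2818,-0.12,-1],
    [0,0,-2.3,0.0783,-0.2818,-0.12,-1]
  ]
}}

```text
time_s: 23.3
ee_pos: [0.5343, -0.0881, 0.1616]
eef_rot: [-3.141, 0.0, 0.014]
force: [1.2, -0.3, -4.8]
grip_width: 0.031
```

>>> {"api": "send_rows", "payload": {
  "series": [
    [0,0,0,0,-0.02,0,-1],
    [0,0,0,0,-0.02,0,-1]
  ]
}}

```text
time_s: 23.5
ee_pos: [0.5338, -0.068, 0.1612]
eef_rot: [-3.141, 0.001, 0.016]
force: [0.2, 0.5, -5.4]
grip_width: 0.0312
```

```bash
python3 look.py q scene 200 360 190 310 4.5;  python3 go.py .535 -.0908 .093 0.8
```

```text
turn [-0.01  0.04  0.08] shift [0.001  0.0213 0.0682] | at [ 0.5338 -0.0695  0.1612] [-1.7999e+02  4.0000e-02  8.8000e-01] F [-0.5  0.5 -4.9] w 0.0309 t 23.55 q6 1.36
```

View pics/scene_q.png

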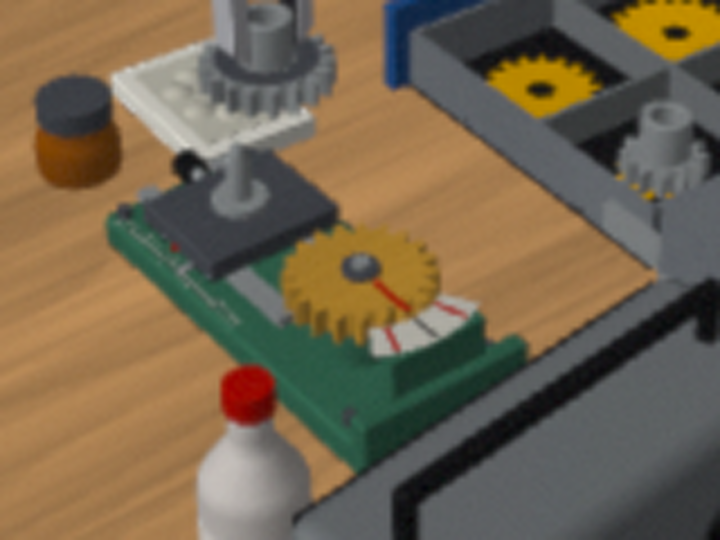

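>>> {"api": "send_rows", "payload": {
  "series": [
    [0,0,0,0.0005,0.021,0.0,-1],
    [0,0,0,0.0005,0.021,0.015,-1],
    [0,0,0,0.0005,0.021,0.03,-1],
    [0,0,0,0.0005,0.021,0.045,-1],
    [0,0,0,0.0005,0.021,0.055,-1],
    [0,0,0,0.0005,0.021,0.065,-1],
    [0,0,0,0.0005,0.021,0.068,-1],
    [0,0,0,0.0005,0.021,0.068,-1]
  ]
}}

```text
time_s: 24.35
ee_pos: [0.5349, -0.0919, 0.0934]
eef_rot: [3.141, -0.0, 0.013]
force: [-0.9, 0.8, -4.3]
grip_width: 0.0308
```

```bash
python3 go.py .578 -.0911 .093 0.8; python3 look.py r scene 200 360 190 310 4.5
```

```text
turn [ 0.02 -0.01 -0.06] shift [ 0.0431 -0.0003  0.0004] | at [ 0.5349 -0.0919  0.0934] [ 1.7998e+02 -1.0000e-02  7.4000e-01] F [-0.9  0.8 -4.3] w 0.0308 t 24.35 q6 1.32
```

View pics/scene_r.png

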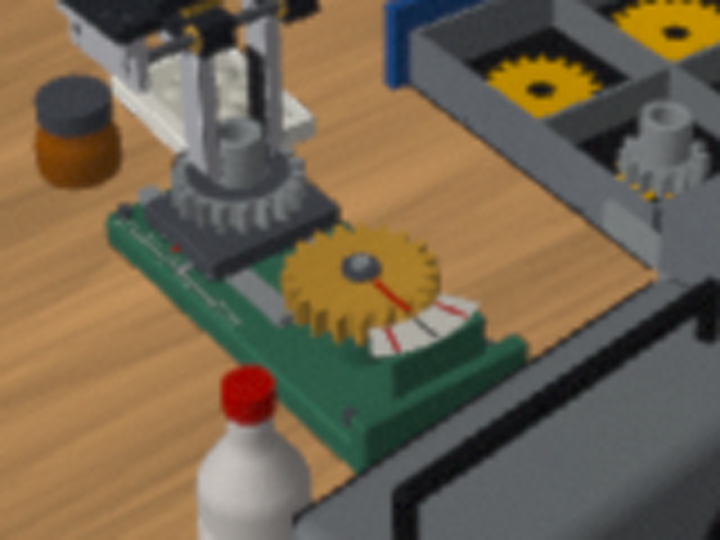

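>>> {"api": "send_rows", "payload": {
  "series": [
    [0,0,0,0.012,0,0,-1],
    [0,0,0,0.024,0,0,-1],
    [0,0,0,0.034,0,0,-1],
    [0,0,0,0.038,0,0,-1],
    [0,0,0,0.04,0,0,-1],
    [0,0,0,0.042,0,0,-1],
    [0,0,0,0.044,0,0,-1],
    [0,0,0,0.044,0,0,-1]
  ]
}}

```text
time_s: 25.2
ee_pos: [0.578, -0.091, 0.0932]
eef_rot: [-3.141, 0.002, 0.013]
force: [-6.1, -0.2, -3.7]
grip_width: 0.0311
```

```bash
python3 go.py .58 -.0911 .093 0.8; python3 look.py s scene 200 360 190 310 4.5
```

```text
turn [-0.02  0.13 -0.05] shift [0.002  0.0001 0.0002] | at [ 0.578  -0.091   0.0932] [-1.7999e+02  1.3000e-01  7.5000e-01] F [-6.1 -0.2 -3.7] w 0.0311 t 25.2 q6 1.34
```

View pics/scene_s.png

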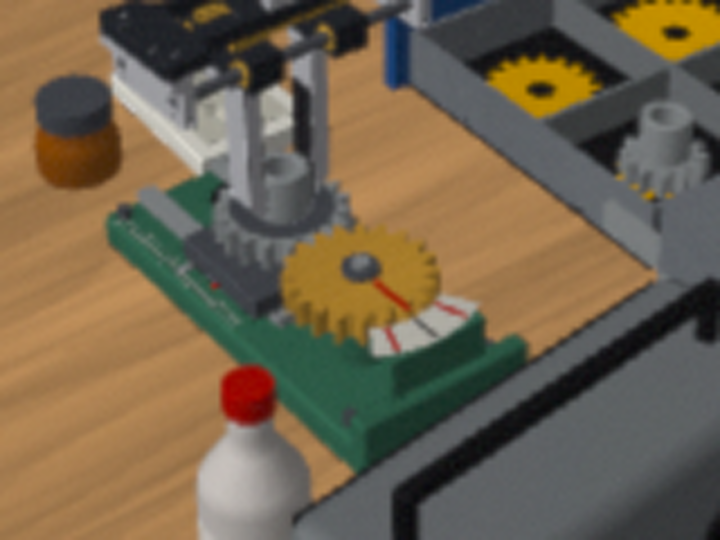

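Contact at the expected place. Push a little more and turn.

>>> {"api": "send_rows", "payload": {
  "series": [
    [0,0,0,0.001,0,0,-1],
    [0,0,-6,0.001,0,0,-1],
    [0,0,-12,0.001,0,0,-1],
    [0,0,-18,0.001,0,0,-1],
    [0,0,-24,0.001,0,0,-1],
    [0,0,-30,0.001,0,0,-1],
    [0,0,-36,0.001,0,0,-1],
    [0,0,-40,0.001,0,0,-1]
  ]
}}

```text
time_s: 26.05
ee_pos: [0.5785, -0.0913, 0.093]
eef_rot: [-3.14, 0.003, 0.715]
force: [-9.5, -3.0, -2.7]
grip_width: 0.0312
```

```bash
python3 go.py .58 -.0911 .093 0.8; python3 look.py t scene 200 360 190 310 4.5
```

```text
turn [-0.06  0.18 40.17] shift [ 0.0013  0.0009 -0.    ] | at [ 0.5785 -0.0913  0.093 ] [-1.7988e+02  1.5000e-01  4.0970e+01] F [-9.5 -3.  -2.7] w 0.0312 t 26.05 q6 0.64
```

View pics/scene_t.png

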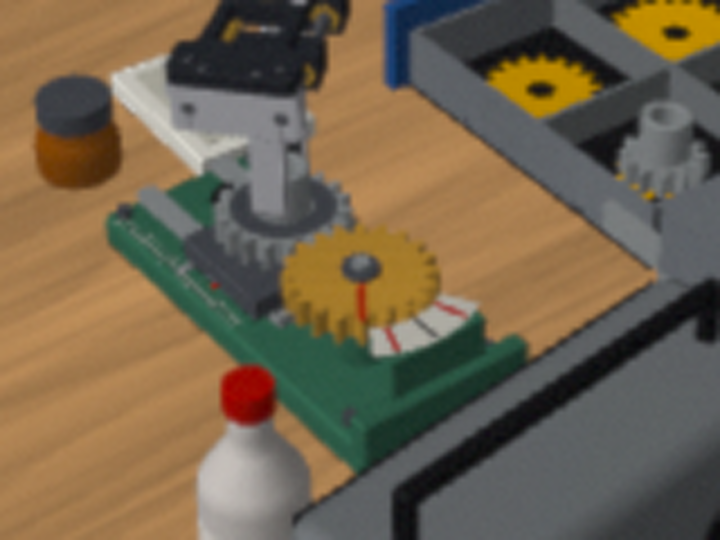

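>>> {"api": "send_rows", "payload": {
  "series": [
    [0,0,0,0,0,0,-1],
    [0,0,0,-0.006,-0.0052,0,-1],
    [0,0,0,-0.013,-0.0113,0,-1],
    [0,0,0,-0.024,-0.0209,0,-1],
    [0,0,0,-0.0335,-0.0291,0,-1],
    [0,0,0,-0.0335,-0.0291,0,-1],
    [0,0,0,-0.0335,-0.0291,0,-1]
  ]
}}

```text
time_s: 26.8
ee_pos: [0.5355, -0.0908, 0.0937]
eef_rot: [3.141, -0.001, 0.711]
force: [-1.1, 0.7, -4.5]
grip_width: 0.031
```

```bash
python3 go.py .524 .151 .175 41
```

```text
turn [ 0.03 -0.03 -0.26] shift [ 0.1491 -0.1906 -0.0813] | at [ 0.5355 -0.0908  0.0937] [ 1.7997e+02 -3.0000e-02  4.0740e+01] F [-1.1  0.7 -4.5] w 0.031 t 26.8 q6 0.62
```

>>> {"api": "send_rows", "payload": {
  "series": [
    [0,0,0,0,0,-0.03,-1],
    [0,0,0,0,0,-0.07,-1],
    [0,0,0,0.01,-0.013,-0.083,-1],
    [0,0,0,0.149,-0.1906,-0.083,-1],
    [0,0,0,0.149,-0.1906,-0.083,-1],
    [0,0,0,0.149,-0.1906,-0.083,-1],
    [0,0,0,0.149,-0.1906,-0.083,-1],
    [0,0,0,0.149,-0.1906,-0.083,-1]
  ]
}}

```text
time_s: 27.6
ee_pos: [0.5228, 0.1551, 0.1757]
eef_rot: [-3.141, 0.0, 0.714]
force: [0.5, -0.1, -4.9]
grip_width: 0.031
```

>>> {"api": "send_rows", "payload": {
  "series": [
    [0,0,0,0,0,0,-1],
    [0,0,0,0,0,0,-1]
  ]
}}

```text
time_s: 27.8
ee_pos: [0.5234, 0.1518, 0.1756]
eef_rot: [-3.141, 0.001, 0.713]
force: [-0.6, -0.9, -4.5]
grip_width: 0.0308
```

```bash
python3 go.py .524 .151 .060 41
```

```text
turn [-0.02  0.05 -0.16] shift [0.     0.001  0.1156] | at [0.5234 0.1518 0.1756] [-1.7998e+02  5.0000e-02  4.0840e+01] F [-0.6 -0.9 -4.5] w 0.0308 t 27.8 q6 1.07
```

>>> {"api": "send_rows", "payload": {
  "series": [
    [0,0,0,0,0,0.04,-1],
    [0,0,0,0,0,0.08,-1],
    [0,0,0,0,0,0.095,-1],
    [0,0,0,0,0,0.105,-1],
    [0,0,0,0,0,0.112,-1],
    [0,0,0,0,0,0.1155,-1],
    [0,0,0,0,0,0.1155,-1]
  ]
}}

```text
time_s: 28.5
ee_pos: [0.5241, 0.1508, 0.0612]
eef_rot: [3.141, -0.001, 0.711]
force: [0.3, 0.2, -4.4]
grip_width: 0.031
```

```bash
python3 go.py .524 .151 .060 41;python3 look.py u scene 280 440 150 270 4.5
```

```text
turn [ 0.02 -0.03 -0.26] shift [ 0.0001 -0.0002  0.0012] | at [0.5241 0.1508 0.0612] [ 1.7998e+02 -3.0000e-02  4.0740e+01] F [ 0.3  0.2 -4.4] w 0.031 t 28.5 q6 1.07
```

View pics/scene_u.png

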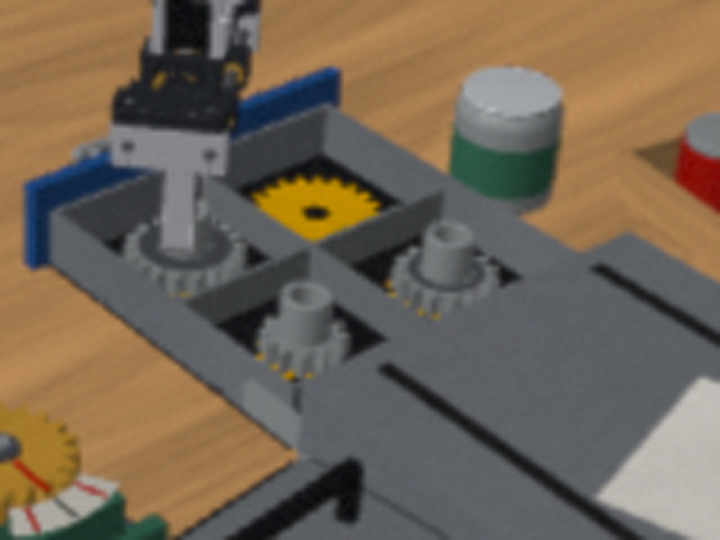

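>>> {"api": "send_rows", "payload": {
  "series": [
    [0,0,0,0,0,0.0015,-1],
    [0,0,0,0,0,0.0015,-1],
    [0,0,0,0,0,0.0015,0.1],
    [0,0,0,0,0,0.0015,0.1],
    [0,0,0,0,0,0.0015,0.1],
    [0,0,0,0,0,-0.03,0.1],
    [0,0,0,0,0,-0.08,0.1],
    [0,0,0,0,0,-0.12,0.1]
  ]
}}

```text
time_s: 29.35
ee_pos: [0.5239, 0.1509, 0.1833]
eef_rot: [3.141, -0.001, 0.711]
force: [0.8, 0.1, -0.8]
grip_width: 0.0516
```

>>> {"api": "send_rows", "payload": {
  "series": [
    [0,0,39,-0.15,0.23,0,0.3],
    [0,0,39,-0.15,0.23,0,0.3],
    [0,0,39,-0.15,0.23,0,0.3],
    [0,0,39,-0.15,0.23,0,0.3],
    [0,0,39,-0.15,0.23,0,0.3],
    [0,0,39,-0.15,0.23,0,0.3],
    [0,0,39,-0.15,0.23,0,0.3]
  ]
}}

```text
time_s: 30.05
ee_pos: [0.5603, -0.1242, 0.1807]
eef_rot: [3.141, -0.0, 0.027]
force: [0.5, 0.5, 0.2]
grip_width: 0.0613
```

```bash
python3 look.py v scene 280 440 150 270 4.5 top 150 450 130 290 2.6; python3 seat.py top_v.npz; python3 - <<'E'
from fit import *
c=dict(np.load("top_v.npz"))
for N,x,y in [(21,.5735,-.356)]:
    print(N,gearfit(c,N,x,y,.018))
E
python3 go.py .5735 -.3558 .12 0
```

```text
seat [ 0.53521619 -0.09801688] -4.779212951660156
21 (array([ 0.5735, -0.3556]), np.float64(8.3), np.float64(11.2), np.float64(0.0))
turn [-0.01  0.01  1.72] shift [0.0062 0.2349 0.0608] | at [ 0.5602 -0.1212  0.1808] [-1.7999e+02  1.0000e-02  1.7200e+00] F [-0.5  0.   0.6] w 0.0613 t 30.15 q6 1.26
```

View pics/scene_v.png

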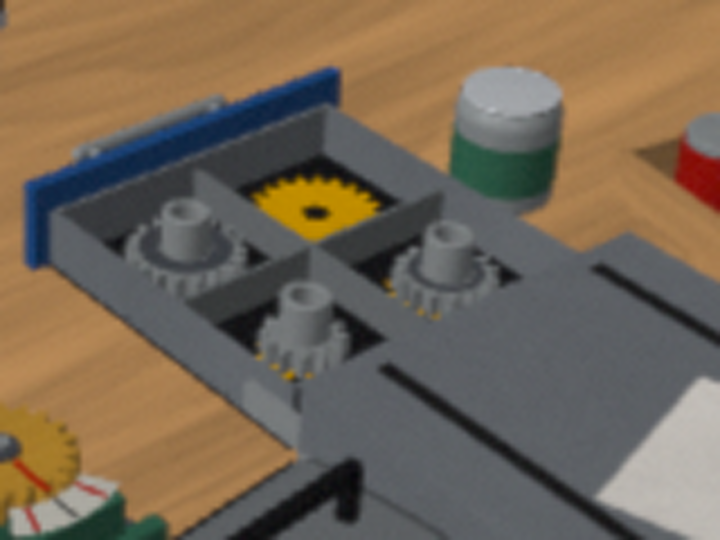

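View pics/top_v.png

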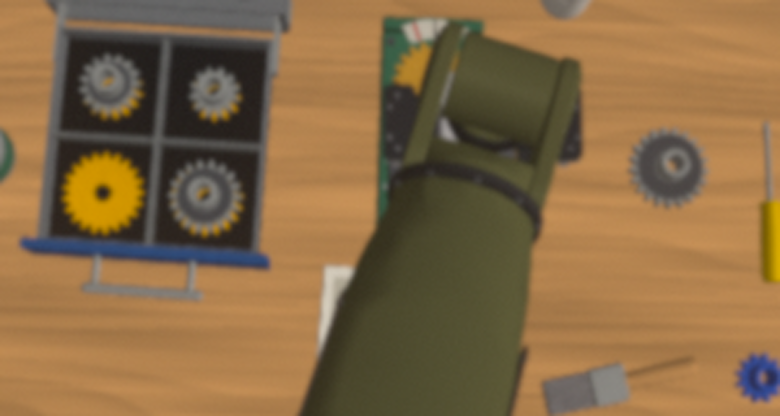

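>>> {"api": "send_rows", "payload": {
  "series": [
    [0,0,1.7,0.0062,0.2349,0,0.3],
    [0,0,1.7,0.0062,0.2349,0,0.3],
    [0,0,1.7,0.0062,0.2349,0,0.3],
    [0,0,1.7,0.0062,0.2349,0,0.3],
    [0,0,1.7,0.0062,0.2349,0,0.3],
    [0,0,1.7,0.0062,0.2349,0.03,0.3],
    [0,0,1.7,0.0062,0.2349,0.06,0.3],
    [0,0,1.7,0.0062,0.2349,0.06,0.3]
  ]
}}

```text
time_s: 30.95
ee_pos: [0.5728, -0.3535, 0.1167]
eef_rot: [-3.137, 0.006, 0.002]
force: [0.2, 0.9, -0.9]
grip_width: 0.0612
```

>>> {"api": "send_rows", "payload": {
  "series": [
    [0,0,0,0,0,0,0.3],
    [0,0,0,0,0,0,0.3]
  ]
}}

```text
time_s: 31.15
ee_pos: [0.5747, -0.3555, 0.1231]
eef_rot: [3.14, -0.002, 0.002]
force: [0.0, -0.2, 0.2]
grip_width: 0.0612
```

```bash
python3 go.py .5735 -.3557 .042 0; python3 look.py w scene 80 240 190 310 4.5
```

```text
turn [ 0.09 -0.14  0.11] shift [-0.0014  0.      0.0811] | at [ 0.5747 -0.3555  0.1231] [ 1.7991e+02 -1.4000e-01  1.1000e-01] F [ 0.  -0.2  0.2] w 0.0612 t 31.15 q6 0.96
```

View pics/scene_w.png

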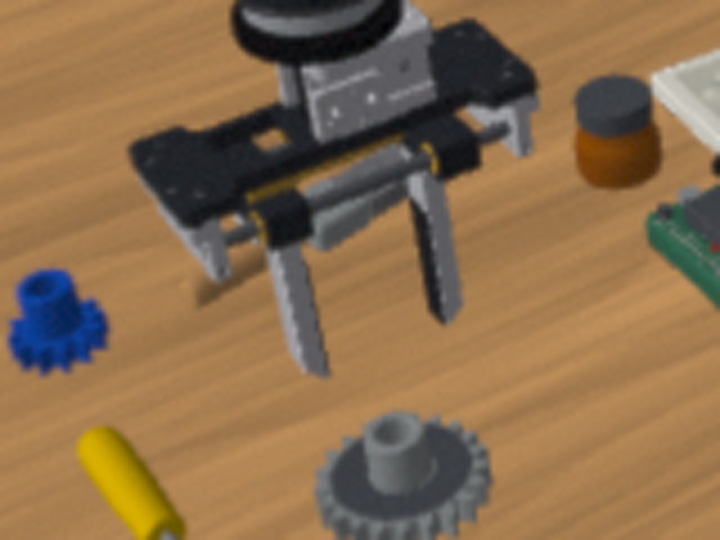

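>>> {"api": "send_rows", "payload": {
  "series": [
    [0,0,0,-0.0012,0,0.03,0.3],
    [0,0,0,-0.0012,0,0.065,0.3],
    [0,0,0,-0.0012,0,0.081,0.3],
    [0,0,0,-0.0012,0,0.081,0.3],
    [0,0,0,-0.0012,0,0.081,-1],
    [0,0,0,-0.0012,0,0.081,-1],
    [0,0,0,-0.0012,0,0.081,-1],
    [0,0,0,-0.0012,0,0.081,-1]
  ],
  "force": 35
}}

```text
time_s: 32.0
ee_pos: [0.5727, -0.3562, 0.0406]
eef_rot: [3.141, -0.001, 0.001]
force: [0.8, -7.0, 5.1]
grip_width: 0.0326
```

```bash
python3 go.py .535 -.0908 .161 0
```

```text
turn [ 0.04 -0.05  0.05] shift [-0.0374 -0.2653 -0.1207] | at [ 0.5727 -0.3562  0.0406] [ 1.7996e+02 -5.0000e-02  5.0000e-02] F [ 0.8 -7.   5.1] w 0.0326 t 32.0 q6 0.96
```

>>> {"api": "send_rows", "payload": {
  "series": [
    [0,0,0,0,0,-0.05,-1],
    [0,0,0,0,0,-0.1,-1],
    [0,0,0,-0.037,-0.2653,-0.12,-1],
    [0,0,0,-0.037,-0.2653,-0.12,-1],
    [0,0,0,-0.037,-0.2653,-0.12,-1],
    [0,0,0,-0.037,-0.2653,-0.12,-1],
    [0,0,0,-0.037,-0.2653,-0.12,-1],
    [0,0,0,-0.037,-0.2653,-0.12,-1]
  ]
}}

```text
time_s: 32.8
ee_pos: [0.5342, -0.0869, 0.16]
eef_rot: [-3.141, 0.001, 0.004]
force: [0.2, -0.5, -5.1]
grip_width: 0.0307
```

>>> {"api": "send_rows", "payload": {
  "series": [
    [0,0,0,0,0,0,-1],
    [0,0,0,0,0,0,-1]
  ]
}}

```text
time_s: 33.0
ee_pos: [0.5352, -0.0907, 0.1597]
eef_rot: [3.141, 0.0, 0.002]
force: [0.6, -0.6, -5.6]
grip_width: 0.0307
```

```bash
python3 go.py .535 -.0908 .0915 0; python3 look.py x scene 200 360 190 310 4.5
```

```text
turn [0.01 0.02 0.09] shift [-0.0002  0.0001  0.0682] | at [ 0.5352 -0.0907  0.1597] [1.7999e+02 2.0000e-02 9.0000e-02] F [ 0.6 -0.6 -5.6] w 0.0307 t 33.0 q6 1.33
```

View pics/scene_x.png

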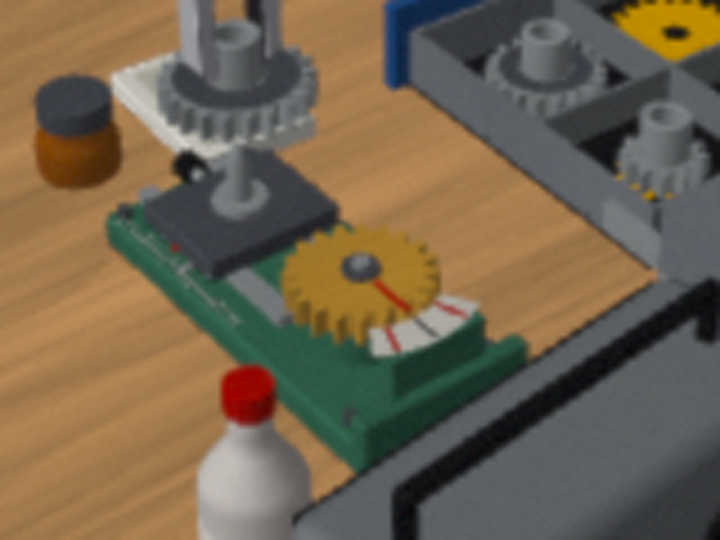

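>>> {"api": "send_rows", "payload": {
  "series": [
    [0,0,0,0,0,0.015,-1],
    [0,0,0,0,0,0.03,-1],
    [0,0,0,0,0,0.045,-1],
    [0,0,0,0,0,0.055,-1],
    [0,0,0,0,0,0.065,-1],
    [0,0,0,0,0,0.068,-1],
    [0,0,0,0,0,0.068,-1]
  ]
}}

```text
time_s: 33.75
ee_pos: [0.5362, -0.0913, 0.0927]
eef_rot: [3.141, -0.002, 0.0]
force: [1.3, -1.9, -0.3]
grip_width: 0.0304
```

```bash
python3 go.py .5735 -.0911 .0915 0
```

```text
turn [ 0.04 -0.14  0.02] shift [ 0.0373 -0.0002  0.0013] | at [ 0.5362 -0.0913  0.0927] [ 1.7996e+02 -1.4000e-01  2.0000e-02] F [ 1.3 -1.9 -0.3] w 0.0304 t 33.75 q6 1.33
```

```bash
python3 look.py y scene 200 360 190 310 4.5
```

```text
(no output)
```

View pics/scene_y.png

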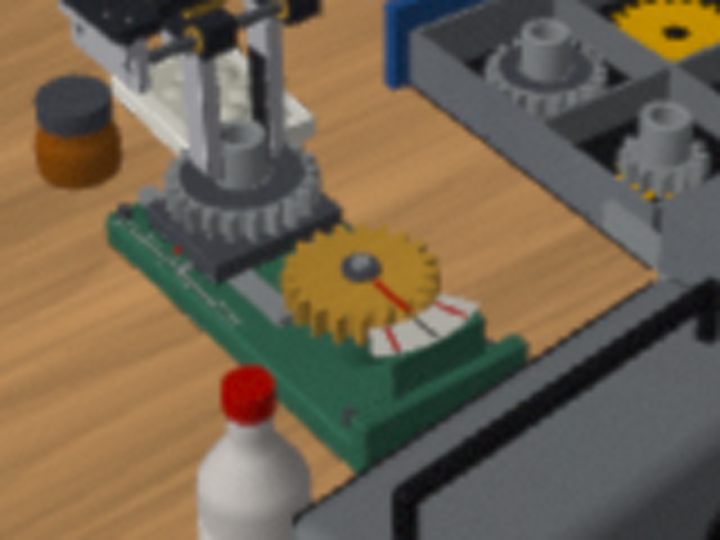

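>>> {"api": "send_rows", "payload": {
  "series": [
    [0,0,0,0.01,0,-0.0005,-1],
    [0,0,0,0.02,0,-0.0005,-1],
    [0,0,0,0.027,0,-0.0005,-1],
    [0,0,0,0.031,0,-0.0005,-1],
    [0,0,0,0.034,0,-0.0005,-1],
    [0,0,0,0.036,0,-0.0005,-1],
    [0,0,0,0.038,0,-0.0005,-1],
    [0,0,0,0.038,0,-0.0005,-1]
  ]
}}

```text
time_s: 34.6
ee_pos: [0.5711, -0.0911, 0.0925]
eef_rot: [3.141, 0.007, 0.001]
force: [-26.7, -6.0, 18.7]
grip_width: 0.0307
```

```bash
python3 go.py .574 -.0911 .092 0
```

```text
turn [0.02 0.42 0.05] shift [ 0.0029 -0.      0.0005] | at [ 0.5711 -0.0911  0.0925] [1.7998e+02 4.2000e-01 5.0000e-02] F [-26.7  -6.   18.7] w 0.0307 t 34.6 q6 1.35
```

```bash
python3 look.py z scene 245 305 205 255 12
```

```text
(no output)
```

View pics/scene_z.png

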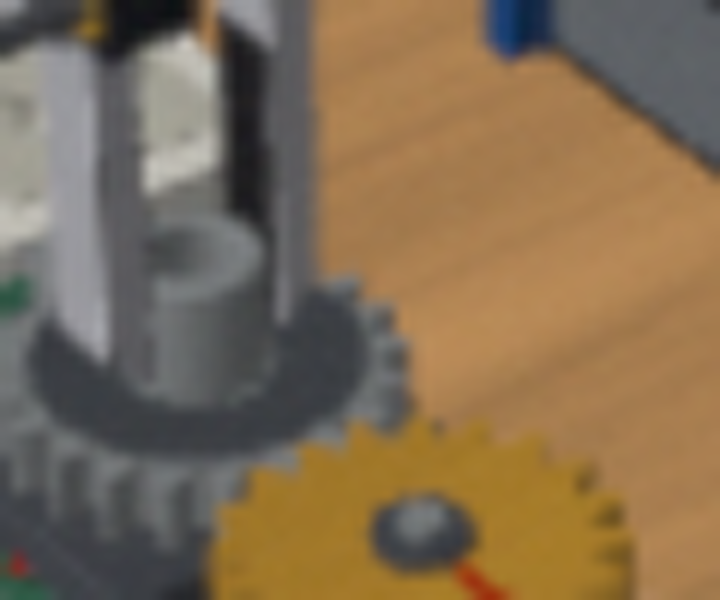

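>>> {"api": "send_rows", "payload": {
  "series": [
    [0,0,-5,-0.0005,0,0,-1],
    [0,0,-10,-0.0005,0,0,-1],
    [0,0,-15,-0.0005,0,0,-1],
    [0,0,-20,-0.0005,0,0,-1],
    [0,0,-26,-0.0005,0,0,-1],
    [0,0,-31,-0.0005,0,0,-1],
    [0,0,-35,-0.0005,0,0,-1],
    [0,0,-35,-0.0005,0,0,-1]
  ]
}}

```text
time_s: 35.45
ee_pos: [0.5716, -0.0909, 0.0925]
eef_rot: [-3.139, 0.003, 0.614]
force: [-16.2, -5.1, 11.9]
grip_width: 0.0305
```

```bash
python3 go.py .574 -.0911 .092 0; python3 look.py aa scene 200 360 190 310 4.5
```

```text
turn [-0.07  0.23 35.17] shift [0.0019 0.0015 0.0005] | at [ 0.5716 -0.0909  0.0925] [-179.87    0.2    35.17] F [-16.2  -5.1  11.9] w 0.0305 t 35.45 q6 0.74
```

View pics/scene_aa.png

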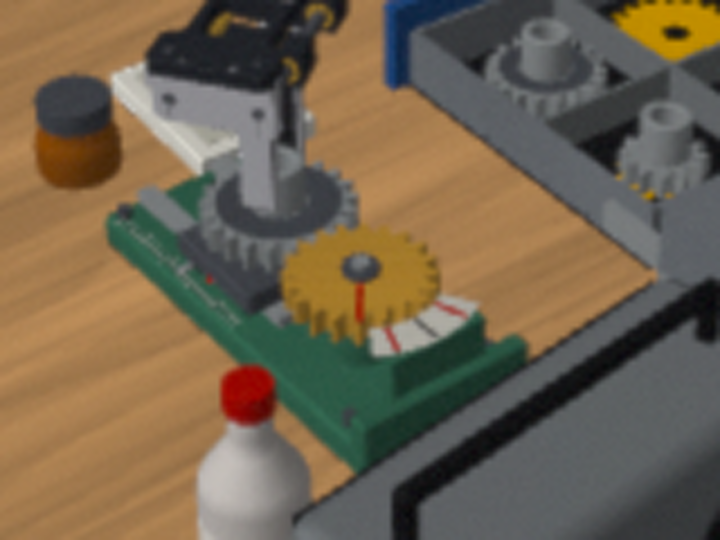

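>>> {"api": "send_rows", "payload": {
  "series": [
    [0,0,0,0,0,0,-1],
    [0,0,0,-0.006,-0.0042,-0.001,-1],
    [0,0,0,-0.013,-0.0092,-0.001,-1],
    [0,0,0,-0.022,-0.0155,-0.001,-1],
    [0,0,0,-0.0295,-0.0208,-0.001,-1],
    [0,0,0,-0.0295,-0.0208,-0.001,-1],
    [0,0,0,-0.0295,-0.0208,-0.001,-1]
  ]
}}

```text
time_s: 36.2
ee_pos: [0.5366, -0.0902, 0.0933]
eef_rot: [-3.141, -0.0, 0.612]
force: [0.2, -0.1, -5.9]
grip_width: 0.0305
```

```bash
python3 go.py .5285 .2665 .178 35
```

```text
turn [-0.03 -0.    0.05] shift [ 0.1982 -0.2967 -0.0845] | at [ 0.5366 -0.0902  0.0933] [-179.97   -0.     35.05] F [ 0.2 -0.1 -5.9] w 0.0305 t 36.2 q6 0.72
```

>>> {"api": "send_rows", "payload": {
  "series": [
    [0,0,0,0,0,-0.03,-1],
    [0,0,0,0,0,-0.07,-1],
    [0,0,0,0.01,-0.015,-0.0845,-1],
    [0,0,0,0.198,-0.297,-0.0845,-1],
    [0,0,0,0.198,-0.297,-0.0845,-1],
    [0,0,0,0.198,-0.297,-0.0845,-1],
    [0,0,0,0.198,-0.297,-0.0845,-1],
    [0,0,0,0.198,-0.297,-0.0845,-1]
  ]
}}

```text
time_s: 37.0
ee_pos: [0.53, 0.1798, 0.1779]
eef_rot: [-3.141, -0.0, 0.612]
force: [0.6, -1.0, -6.1]
grip_width: 0.0303
```

>>> {"api": "send_rows", "payload": {
  "series": [
    [0,0,0,0,0,0,-1],
    [0,0,0,0,0,0,-1]
  ]
}}

```text
time_s: 37.2
ee_pos: [0.53, 0.1787, 0.1774]
eef_rot: [-3.141, 0.001, 0.614]
force: [1.1, -0.8, -4.8]
grip_width: 0.0308
```

```bash
python3 go.py .5285 .2665 .059 35
```

```text
turn [-0.02  0.04  0.19] shift [ 0.0494 -0.0726  0.1184] | at [0.53   0.1787 0.1774] [-1.7998e+02  4.0000e-02  3.5190e+01] F [ 1.1 -0.8 -4.8] w 0.0308 t 37.2 q6 1.22
```

>>> {"api": "send_rows", "payload": {
  "series": [
    [0,0,0,0.0494,-0.0726,0,-1],
    [0,0,0,0.0494,-0.0726,0,-1],
    [0,0,0,0.0494,-0.0726,0,-1],
    [0,0,0,0.0494,-0.0726,0,-1],
    [0,0,0,0.0494,-0.0726,0.03,-1],
    [0,0,0,0.0494,-0.0726,0.06,-1],
    [0,0,0,0.0494,-0.0726,0.06,-1]
  ]
}}

```text
time_s: 37.9
ee_pos: [0.5277, 0.2629, 0.1141]
eef_rot: [-3.14, 0.007, 0.61]
force: [0.1, -1.0, -6.4]
grip_width: 0.0303
```

```bash
python3 go.py .5285 .2665 .059 35; python3 look.py ab scene 280 440 150 270 4.5
```

```text
turn [-0.08  0.4  -0.06] shift [ 0.0031 -0.0024  0.0551] | at [0.5277 0.2629 0.1141] [-179.92    0.4    34.94] F [ 0.1 -1.  -6.4] w 0.0303 t 37.9 q6 1.36
```

View pics/scene_ab.png

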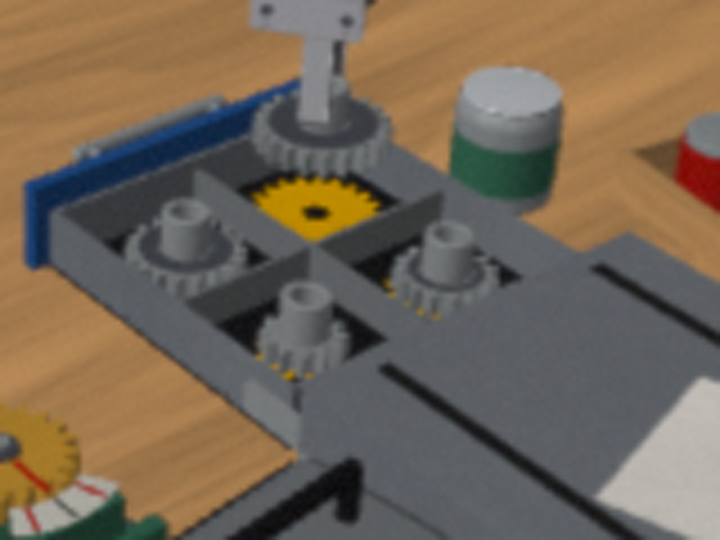

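>>> {"api": "send_rows", "payload": {
  "series": [
    [0,0,0,0.0025,-0.002,0,-1],
    [0,0,0,0.0025,-0.002,0.02,-1],
    [0,0,0,0.0025,-0.002,0.035,-1],
    [0,0,0,0.0025,-0.002,0.045,-1],
    [0,0,0,0.0025,-0.002,0.052,-1],
    [0,0,0,0.0025,-0.002,0.0555,-1],
    [0,0,0,0.0025,-0.002,0.0555,-1]
  ]
}}

```text
time_s: 38.65
ee_pos: [0.53, 0.2683, 0.0623]
eef_rot: [-3.142, 0.0, 0.612]
force: [-0.4, -0.2, -5.3]
grip_width: 0.0305
```

```bash
python3 go.py .5285 .2665 .058 35
```

```text
turn [-0.    0.01  0.05] shift [-0.0023  0.0006  0.0043] | at [0.53   0.2683 0.0623] [-1.800e+02  1.000e-02  3.505e+01] F [-0.4 -0.2 -5.3] w 0.0305 t 38.65 q6 1.37
```

>>> {"api": "send_rows", "payload": {
  "series": [
    [0,0,0,-0.0015,0.0004,0.002,-1],
    [0,0,0,-0.0015,0.0004,0.0035,-1],
    [0,0,0,-0.0015,0.0004,0.0035,-1],
    [0,0,0,-0.0015,0.0004,0.0035,0.1],
    [0,0,0,-0.0015,0.0004,0.0035,0.1],
    [0,0,0,-0.0015,0.0004,0.0035,0.1],
    [0,0,0,-0.0015,0.0004,-0.03,0.1],
    [0,0,0,-0.0015,0.0004,-0.08,0.1]
  ]
}}

```text
time_s: 39.45
ee_pos: [0.5277, 0.2666, 0.1409]
eef_rot: [-3.14, 0.005, 0.612]
force: [0.5, -0.1, 0.5]
grip_width: 0.0516
```

```bash
python3 go.py .36 .209 .2 90; python3 look.py ac scene 280 440 150 270 4.5
```

```text
turn [ -0.2    0.25 -54.95] shift [-0.1707 -0.0492 -0.0581] | at [0.5277 0.2666 0.1409] [-179.94    0.3    35.05] F [ 0.5 -0.1  0.5] w 0.0516 t 39.45 q6 1.36
```

View pics/scene_ac.png

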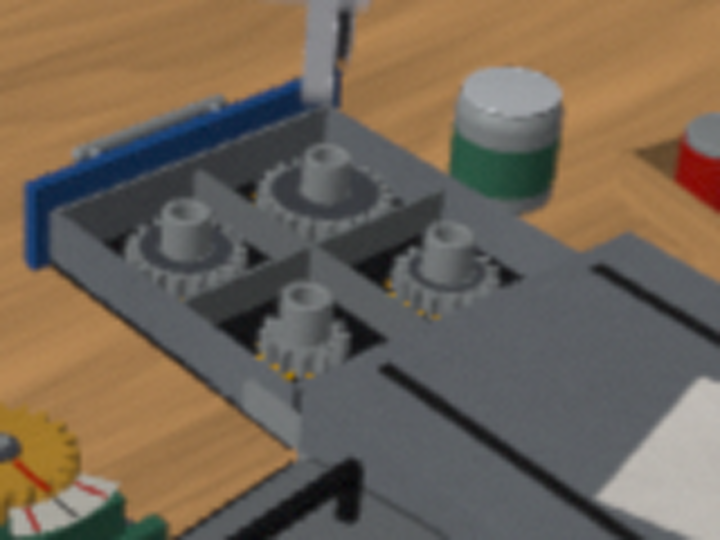

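```bash
python3 - <<'E'
from fit import *
c=dict(np.load("top0.npz"))
I=ortho(c,.38,.50,.06,.36,.053,.0005)[:,:,::-1]
cv2.imwrite("pics/o_handle.png",I)
X=cloud(dict(np.load("top0.npz"))); m=(X[...,2]>.035)&(X[...,0]>.37)&(X[...,0]<.432)&(X[...,1]>.1)&(X[...,1]<.32)
q=X[m]; print(len(q),q.mean(0),q.min(0),q.max(0),np.polyfit(q[:,1],q[:,0],1))
E
```

```text
195 [0.41992151 0.21023686 0.05644533] [0.41280366 0.14810085 0.0466832 ] [0.43180423 0.27580624 0.06542913] [0.03121525 0.41335891]
```

View pics/o_handle.png

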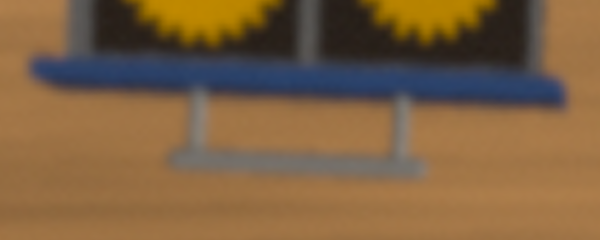

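```bash
python3 go.py .385 .212 .15 -2
```

```text
turn [-0.06 -0.51 37.06] shift [-0.1518 -0.038   0.0002] | at [0.5311 0.2681 0.1516] [179.9   -0.49  35.06] F [1.8 0.4 8.1] w 0.0521 t 39.5 q6 1.36
```

>>> {"api": "send_rows", "payload": {
  "series": [
    [0,0,37,-0.1518,-0.038,-0.02,0.1],
    [0,0,37,-0.1518,-0.038,-0.02,-1],
    [0,0,37,-0.1518,-0.038,-0.02,-1],
    [0,0,37,-0.1518,-0.038,-0.02,-1],
    [0,0,37,-0.1518,-0.038,-0.02,-1],
    [0,0,37,-0.1518,-0.038,-0.02,-1],
    [0,0,37,-0.1518,-0.038,-0.02,-1],
    [0,0,37,-0.1518,-0.038,-0.02,-1]
  ]
}}

```text
time_s: 40.3
ee_pos: [0.383, 0.2111, 0.1622]
eef_rot: [3.141, 0.0, -0.033]
force: [-0.3, -0.3, -0.2]
grip_width: 0.0011
```

```bash
python3 go.py .385 .212 .054 -2
```

```text
turn [0.01 0.01 0.13] shift [ 0.002  -0.001   0.1082] | at [0.383  0.2111 0.1622] [ 1.7999e+02  1.0000e-02 -1.8700e+00] F [-0.3 -0.3 -0.2] w 0.0011 t 40.3 q6 2.02
```

>>> {"api": "send_rows", "payload": {
  "series": [
    [0,0,0,0,0,0.04,-1],
    [0,0,0,0,0,0.08,-1],
    [0,0,0,0,0,0.108,-1],
    [0,0,0,0.005,0,0.108,-1],
    [0,0,0,0.012,0,0.108,-1],
    [0,0,0,0.02,0,0.108,-1],
    [0,0,0,0.028,0,0.108,-1],
    [0,0,0,0.036,0,0.108,-1]
  ]
}}

```text
time_s: 41.1
ee_pos: [0.4201, 0.21, 0.0554]
eef_rot: [-3.141, -0.002, -0.034]
force: [-1.2, 0.5, 2.1]
grip_width: 0.0007
```

```bash
python3 go.py .65 .202 .054 -2; python3 look.py ad scene 250 450 100 270 3.5
```

```text
turn [-0.04 -0.09  0.05] shift [2.3e-01 2.0e-04 1.8e-03] | at [0.4201 0.21   0.0554] [-1.7996e+02 -9.0000e-02 -1.9500e+00] F [-1.2  0.5  2.1] w 0.0007 t 41.1 q6 1.99
```

View pics/scene_ad.png

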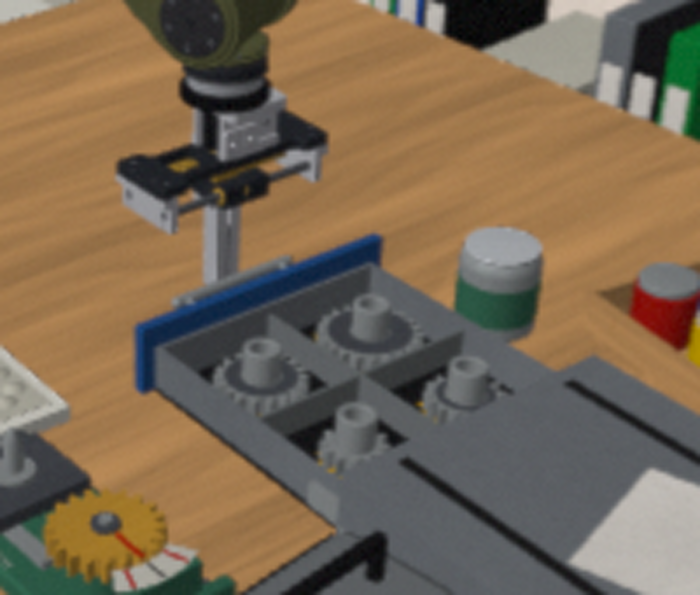

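>>> {"api": "send_rows", "payload": {
  "series": [
    [0,0,0,0.014,0,0,-1],
    [0,0,0,0.03,0,0,-1],
    [0,0,0,0.046,0,0,-1],
    [0,0,0,0.062,0,0,-1],
    [0,0,0,0.078,0,0,-1],
    [0,0,0,0.092,0,0,-1],
    [0,0,0,0.104,0,0,-1],
    [0,0,0,0.114,0,0,-1]
  ]
}}

```text
time_s: 41.95
ee_pos: [0.5336, 0.2058, 0.0546]
eef_rot: [3.142, -0.0, -0.034]
force: [-1.5, -0.4, 1.5]
grip_width: 0.0004
```

>>> {"api": "send_rows", "payload": {
  "series": [
    [0,0,0,0.01,0,0,-1],
    [0,0,0,0.022,0,0,-1],
    [0,0,0,0.036,0,0,-1],
    [0,0,0,0.05,0,0,-1],
    [0,0,0,0.064,0,0,-1],
    [0,0,0,0.076,0,0,-1],
    [0,0,0,0.086,0,0,-1],
    [0,0,0,0.092,0,0,-1]
  ]
}}

```text
time_s: 42.75
ee_pos: [0.6256, 0.2027, 0.0543]
eef_rot: [-3.142, -0.0, -0.034]
force: [-1.0, -0.0, -0.2]
grip_width: -0.0
```

```bash
python3 go.py .666 .202 .054 -2; python3 look.py ae scene 250 450 100 270 3.5
```

```text
turn [-0.   -0.03  0.04] shift [ 0.0404 -0.0007  0.0004] | at [0.6256 0.2027 0.0543] [-1.80e+02 -3.00e-02 -1.96e+00] F [-1.  -0.  -0.2] w -0.0 t 42.75 q6 1.86
```

View pics/scene_ae.png

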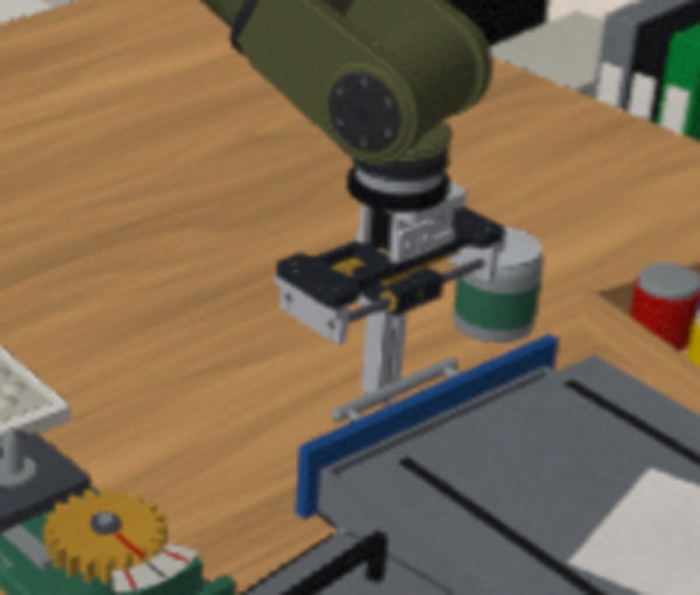

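>>> {"api": "send_rows", "payload": {
  "series": [
    [0,0,0,0.008,0,0,-1],
    [0,0,0,0.016,0,0,-1],
    [0,0,0,0.022,0,0,-1],
    [0,0,0,0.028,0,0,-1],
    [0,0,0,0.032,0,0,-1],
    [0,0,0,0.036,0,0,-1],
    [0,0,0,0.038,0,0,-1],
    [0,0,0,0.04,0,0,-1]
  ]
}}

```text
time_s: 43.6
ee_pos: [0.6622, 0.2015, 0.0542]
eef_rot: [3.14, 0.008, -0.034]
force: [-35.9, -3.5, 19.5]
grip_width: 0.0003
```

```bash
python3 go.py .67 .202 .054 -2; python3 look.py af scene 250 450 100 270 3.5
```

```text
turn [0.07 0.44 0.06] shift [ 0.0078 -0.0007  0.0002] | at [0.6622 0.2015 0.0542] [179.93   0.44  -1.94] F [-35.9  -3.5  19.5] w 0.0003 t 43.6 q6 1.85
```

View pics/scene_af.png

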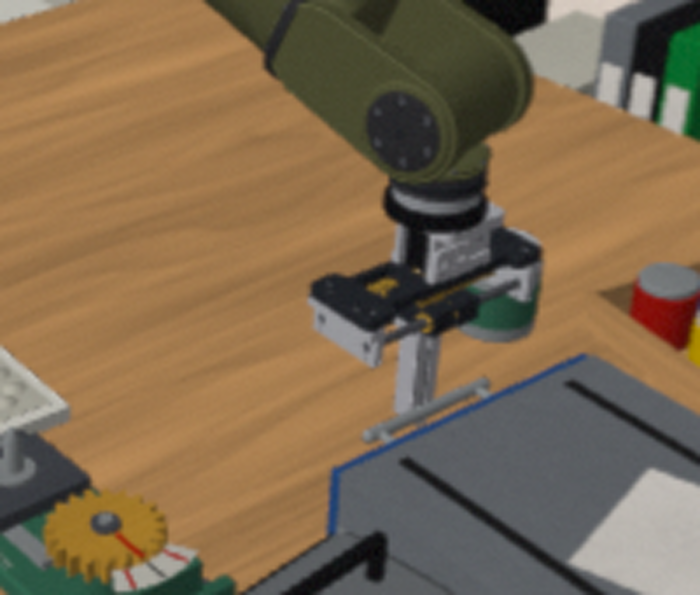

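>>> {"api": "send_rows", "payload": {
  "series": [
    [0,0,0,-0.01,0,0,-1],
    [0,0,0,-0.04,0,0,-1],
    [0,0,0,-0.08,0,0,-1],
    [0,0,0,-0.1,0,-0.03,-1],
    [0,0,0,-0.13,0,-0.07,-1],
    [0,0,0,-0.16,0,-0.11,-1],
    [0,0,0,-0.18,0,-0.13,-1],
    [0,0,0,-0.18,0,-0.13,-1]
  ]
}}

```text
time_s: 44.45
ee_pos: [0.4846, 0.2083, 0.1879]
eef_rot: [-3.139, -0.006, -0.033]
force: [0.8, -0.3, -1.0]
grip_width: 0.0002
```

```bash
python3 go.py .67 .202 .054 -2; python3 look.py ag scene 0 560 0 420 1.4 top 0 560 0 420 1.4; python3 - <<'E'
from fit import *
c=dict(np.load("top0.npz")); d=dict(np.load("top_ag.npz"))
for n,cc in (("top0",c),("now",d)):
    X=cloud(cc); z=X[...,2]; m=(z>.055)&(X[...,0]>.66)&(X[...,0]<.84)&(X[...,1]>.09)&(X[...,1]<.33); print(n,X[m].min(0).round(3),X[m].max(0).round(3))
E
```

```text
turn [-0.13 -0.32  0.11] shift [0.1848 0.0005 0.135 ] | at [0.4846 0.2083 0.1879] [-179.87   -0.32   -1.89] F [ 0.8 -0.3 -1. ] w 0.0002 t 44.45 q6 1.94
top0 [0.665 0.09  0.055] [0.84  0.33  0.089]
now [0.668 0.09  0.055] [0.84  0.33  0.088]
```

View pics/scene_ag.png

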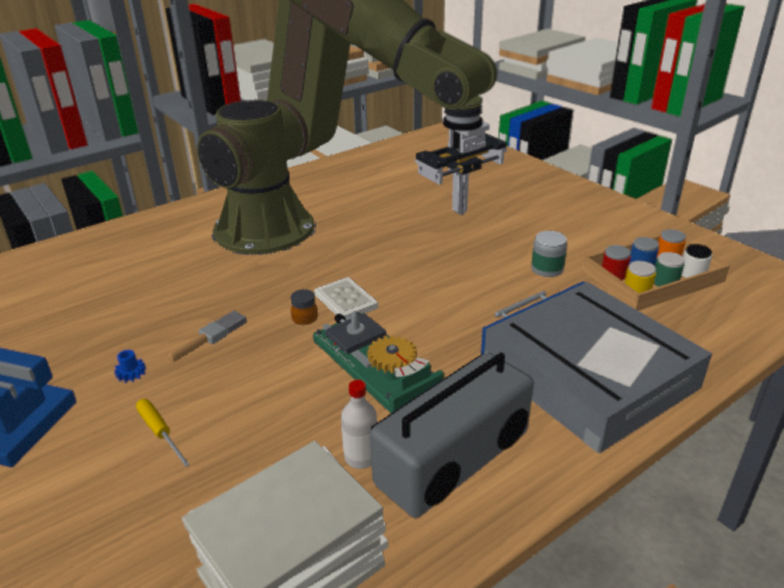

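View pics/top_ag.png

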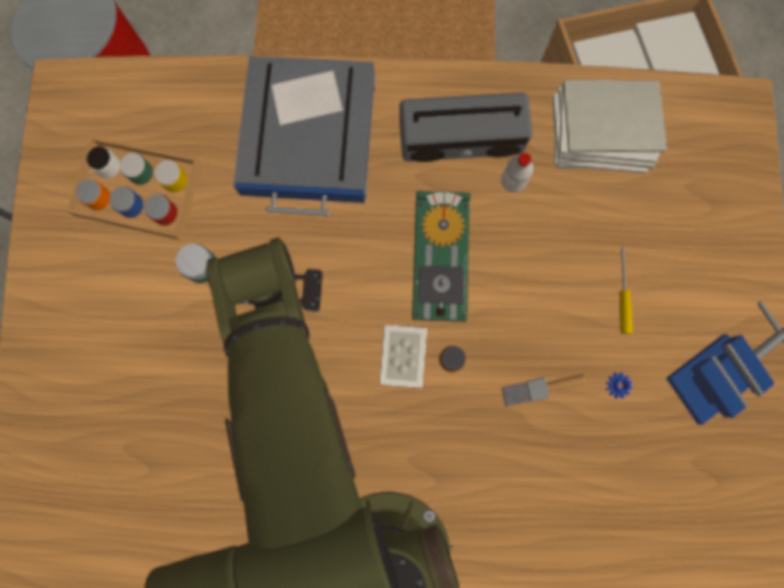

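```bash
python3 - <<'E'
from fit import *
d=dict(np.load("top_ag.npz"))
a=ortho(d,.64,.76,.06,.36,.053,.0005)[:,:,::-1]
b=ortho(d,.64,.76,.06,.36,.078,.0005)[:,:,::-1]
cv2.imwrite("pics/o_h2.png",np.vstack([a,b]))
E
```

```text
(no output)
```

View pics/o_h2.png

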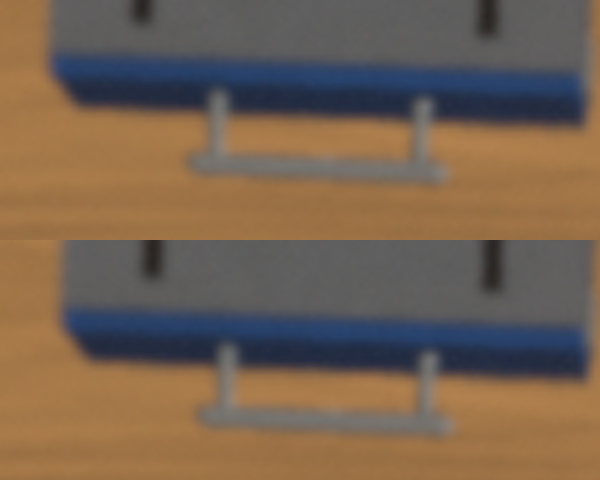

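```bash
python3 -c "
from station import ctrl
print(ctrl.hand_in())"
```

```text
the job is handed in; nothing more can be done
None
```

I checked all four gears on the stand in the order 12, 15, 18, 21 teeth. Each one is hub up in its own compartment, the drawer is pushed shut, and the job is handed in.

**Meshing:** each gear was seated on the post and pushed towards the master until it met a firm stop at the expected full-mesh position. I judged this from the contact force (about 6–27 N) and from steps of about 6 mm between gears. The pictures then showed the red stripe well past the end mark each time. I did not measure the axis distance directly; camera estimates of it were only good to a millimetre or two.

**Placing:** the last pictures before shutting showed all four gears flat and hub up over their silhouettes. The 15-tooth gear was let go about 6–7 mm above the drawer floor, which is higher than I intended. By my estimate it landed well below the 0.7 m/s limit.

**Drawer:** it stopped hard at 36 N and looks flush with the case. I measured about 258 mm of travel against the nominal 262 mm, a 4 mm difference that I put down to camera error or a drawer not fully open at the start.

The glue bottle, jar, tin and other bystanders, and the blue look-alike gear, appear unmoved. The arm finished clear of everything, about 44 s into the 208 s allowed.

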